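# Pack the cured dental models and clip the case shut

### The job

The printed dental models in the light-curing unit are ready to go out: open the unit's door wide by its handle, slide the tray right out, and lay every model side by side on the floor of the open carrying case. Then set the lid on the case with all its clips still up, and snap the four clips down one at a time in opposite-corner order: any corner first, next the one diagonally across from it, then the other two. Once the tray is empty, slide it back in and shut the door, before or after closing the case, and leave the other things on the bench where they are.

Things in the scene. Friction and masses are not known exactly. Their poses are not given: they have to be found in the camera images.
- unit: light-curing unit: pale box 220 mm wide, 210 deep, 120 high, front towards the robot (-x), controls along its foot; origin on the bench under the middle of its front. Its door (220 mm wide, heights 48 to 118 mm) is a hollow shell whose outer face stands 40 mm out from the unit's front.
- door_handle (a point): round upright bar handle, 12 mm thick, on the door's outer face near its right (-y) end; its axis is 32 mm off that face, spanning heights 52 to 117 mm. This point is on the bar's axis at height 95 mm and moves with the door; shut, it lies 72 mm in front of (-x) and 195 mm right of (-y) the hinge point.
- door_hinge (a point): point on the door's upright hinge axis at height 95 mm, at the unit's front left corner seen from the robot; its frame turns with the door: z up, y along the door from the handle side to the hinge.
- door (a joint): door angle, rad: 0 shut, grows as the door swings out towards the robot, clockwise seen from above; stop at 2.4; past square (1.6) it leaves more room beside the tray. Stiff enough to stay where it is left.
- tray_pull (a point): upright dark pull of the aluminium tray in the unit, behind the shut door: 20 mm deep (x), 16 mm wide (y), heights 50 to 108 mm; this point is on its centre line at height 95 mm, 19 mm in front of the unit's front when the tray is in. The tray slides out along this frame's -x. Tray 180 x 180 mm, its front edge 22 mm behind this point, floor top at height 52 mm, lip all round to 60 mm.
- tray (a joint): tray travel out of the unit, m: 0 in, stop at 0.185; about 1 N of friction, stays where left. Pulled right out, all of the models stand clear of the unit's roof (120 mm high).
- model1_center (a point): printed resin quadrant model of teeth: base block 64 x 30 x 22 mm (x, y, z) with a row of teeth on top, 32 mm high in all; this point is in the middle, half-way up (16 mm). x runs along the row of teeth, z up through the teeth. Starts on the tray inside the unit, teeth up, about 60 g. Two to four of the models are present; an absent one reads None.
- model2_center (a point): printed resin quadrant model of teeth: base block 64 x 30 x 22 mm (x, y, z) with a row of teeth on top, 32 mm high in all; this point is in the middle, half-way up (16 mm). x runs along the row of teeth, z up through the teeth. Starts on the tray inside the unit, teeth up, about 60 g. Two to four of the models are present; an absent one reads None.
- model3_center (a point): printed resin quadrant model of teeth: base block 64 x 30 x 22 mm (x, y, z) with a row of teeth on top, 32 mm high in all; this point is in the middle, half-way up (16 mm). x runs along the row of teeth, z up through the teeth. Starts on the tray inside the unit, teeth up, about 60 g. Two to four of the models are present; an absent one reads None.
- model4_center (a point): printed resin quadrant model of teeth: base block 64 x 30 x 22 mm (x, y, z) with a row of teeth on top, 32 mm high in all; this point is in the middle, half-way up (16 mm). x runs along the row of teeth, z up through the teeth. Starts on the tray inside the unit, teeth up, about 60 g. Two to four of the models are present; an absent one reads None.
- case: open carrying case fixed on the bench, 190 x 158 mm outside (x, y), walls and floor 5 mm, rim at 60 mm; origin at the centre of its underside.
- lid_grip (a point): the case's loose lid, right way up: plate 196 x 164 x 6 mm (x, y) over a plug 172 x 140 x 8 mm that drops inside the rim, 4 mm play each side; about 0.4 kg; fits either way round. A bow grip runs along x over its middle: bar 84 long, 18 wide (y), 14 thick, open beneath. This point is in the bar, 26 mm above the plate's top, 40 above the plug's foot; 92 above the case's underside when seated.
- clip1 (a joint): clip at the lid's +x +y corner (diagonal to clip3): flap 36 mm wide (x), hinged on the lid at x +62, y +58 mm, 2 mm above the plate, reaching 32 mm out (+y) over the rim. Rad: 0 shut (flat, its top 6 mm above the plate), 0.75 open (leaning up). Smooth, sprung: press its outer edge down from above (up to 15 N); under about 0.25 it snaps shut and holds.
- clip2 (a joint): clip at the lid's -x +y corner (diagonal to clip4): flap 36 mm wide (x), hinged on the lid at x -62, y +58 mm, 2 mm above the plate, reaching 32 mm out (+y) over the rim. Rad: 0 shut (flat, its top 6 mm above the plate), 0.75 open (leaning up). Smooth, sprung: press its outer edge down from above (up to 15 N); under about 0.25 it snaps shut and holds.
- clip3 (a joint): clip at the lid's -x -y corner (diagonal to clip1): flap 36 mm wide (x), hinged on the lid at x -62, y -58 mm, 2 mm above the plate, reaching 32 mm out (-y) over the rim. Rad: 0 shut (flat, its top 6 mm above the plate), 0.75 open (leaning up). Smooth, sprung: press its outer edge down from above (up to 15 N); under about 0.25 it snaps shut and holds.
- clip4 (a joint): clip at the lid's +x -y corner (diagonal to clip2): flap 36 mm wide (x), hinged on the lid at x +62, y -58 mm, 2 mm above the plate, reaching 32 mm out (-y) over the rim. Rad: 0 shut (flat, its top 6 mm above the plate), 0.75 open (leaning up). Smooth, sprung: press its outer edge down from above (up to 15 N); under about 0.25 it snaps shut and holds.
- resin_bottle: bystander, not part of the job: dark capped resin bottle, 60 mm across, 130 mm tall, upright; origin at its underside
- mix_bowl: bystander, not part of the job: grey-green mixing bowl, 110 mm across, 60 mm tall; origin at its underside
- dappen: bystander, not part of the job: small green dappen cup, 48 mm across, 36 mm tall; origin at its underside
- spatula: bystander, not part of the job: lab spatula 180 mm long lying on the bench
- brush: bystander, not part of the job: brush 160 mm long lying on the bench
- jar: bystander, not part of the job: glass jar with lid, 64 mm across, 65 mm tall; origin at its underside
- notepad: bystander, not part of the job: paper pad 150 x 100 x 12 mm lying on the bench; origin at its underside

How it is judged:
By the outcome, as a careful person would: the job done as asked, in the order asked, and still so for the second after the job is handed in, with the robot touching nothing.
Of model1, model2, model3, model4 only 2 to 4 are there at a start; the rules pass over those that are not, and their reading is None.
At some moment in a run one of model1, model2, model3, model4 may be knocked a few centimetres aside while the robot is not near it.
Once in a run the grip may slacken for a moment while it holds something.
It also fails if it takes over 210 s, if anything falls off the work surface, if the arm or the gripper's body presses on something with over 40 N, if the wrist force passes 120 N, or if a joint passes its speed limit or range.

### The arm

A 6-joint arm with a two-finger parallel gripper is mounted at the origin on the work surface. World frame = base frame: x ahead of the robot, y to its left, z up, the work surface at z = 0. Lengths are in mm, angles in rad, forces in N, time in s.
With the tool pointing down it reaches from about 350 to 975 mm from the base axis. Payload 7.1 kg.
Tool frame: the origin (TCP) lies at the very end of the fingers, on their centre line; the grasp point (between the pads) lies 19 mm behind it; z points along the fingers, y is the direction in which the jaws open and shut (so a half turn about z gives the same grasp; the last joint's range is limited). The gripper opens to 88 mm and grips with 3 to 60 N. Pads are 20 mm wide; open, the fingers measure 115 mm over their backs; the gripper's body (75 mm by 178 mm) begins 61 mm behind the grasp point.
Start: joints at [1.166, 0.423, 1.63, -0, 1.089, -0.019], TCP at [235.155, 579.057, 222.675] pointing down, gripper open.
Joint ranges: [-3, 3], [-0.9, 2.11], [0.09, 2.58], [-1.31, 4.45], [0.11, 2.69], [-2.54, 2.54]. Speed limits (rad/s): [2.39, 2.39, 3.01, 3.14, 3.14, 3.14].

### API

Orientations are given as a rotation vector (axis times angle).
In Python, from workcell import monitor, vision, order, find_in, regions_of, place_of gives the robot as it stands. The module is installed in compiled form; this text tells all that it offers.
- The arm moves only by the tool carry_out, never from a script. Its argument "targets" is a list of rows, each a list of 3 entries, a list of its own where there are three numbers: the turn, a rotation vector about the world's x, y, z in degrees, then the shift along the world's x, y, z in mm, then the finger opening in mm, from 0 to 87.8. In form: [[[rx, ry, rz], [x, y, z], hand], ...]. A call has 1 to 10 rows; each row is the pose to reach, as a shift and turn from the pose commanded when the call began; what a row does not reach only later rows make up. A row lasts 1/12 s, in which the tool goes at most 41.7 mm and 7.16 degrees, less where a joint would pass 70% of its speed; a pose out of reach is approached as far as the arm can. A call with a gripper value outside its range is refused whole. The fingers move at their own pace and stop on an object; the grip force is fixed at half the most. Time passes only in rows, so rows that repeat a pose let the fingers close. It gives the time, the measured TCP pose, the force and the opening at its end, in the units of the state.
- monitor.get_obs(): the state, without advancing time (a new reading comes with each control period).
- vision.get_image(name): name is "scene" or "side" or "wrist"; returns the picture (384x512x3 uint8, red, green, blue); there is no depth.
- vision.camera_model(name): a dict with "K" (3x3 intrinsics, pixels), "rvec" (rotation vector, rad) and "tvec" (3), from world to camera coordinates, as OpenCV has them. Camera axes: x right, y down, z forward; pixel columns grow to the right and rows downward; lengths in mm; the calibration is good to about 2 mm. A picture is of the moment at which its call begins: read the wrist's pose just before it. camera_model takes no time and is no camera call; for the wrist camera it gives the pose at the moment of the call.
- order.close_job(): hands the job in, once; it reports no verdict.
Trained networks look in the newest picture that a camera, given by its name, has taken for a name from the list of things; names that differ only in an ending like _2 or _b are one class to them, and where a whole thing is asked for, a point or a joint stands for the part that bears it (a point fixed in the world has none). Each returns a list of dicts, best first, with "confidence" (0 to 1); they miss things now and then, are a little off and sometimes report something else, mostly with a low value. They report only what shows in the picture. A call takes as long as a camera call.
- find_in(query, camera): "point" ([x, y, z] in mm, in the coordinates of the camera as it stood for that picture, good to about 4 mm: the middle of the surface that is visible of it).
- regions_of(query, camera): "mask" (384x512 bool, what is visible of it).
- place_of(query, camera): "point" ([x, y, z] in mm, in the coordinates of the camera as it stood for that picture, good to about 4 mm: a listed point, or the origin of a listed thing).
The state is a dict: "t": time; "qpos": joint angles; "qvel": joint speeds; "joint_torque": joint torques, N m; "ee_pos": TCP position; "orientation": TCP orientation; "ft_force": force on the tool from outside, world axes, zero at the start; "moment": the same for the moment, N m; "width": finger opening in mm.
Only numpy, scipy, OpenCV 4.12 (cv2) and the standard library are available. Lean on these libraries where they do the work, as an engineer would, in place of code of your own. Each camera call takes 0.05 s, during which the arm holds its last target.

## Working session

There is one attempt and no reset: what is moved stays moved. The work goes in short steps, Python scripts to look and compute and a tool call to move; the robot and the scene stay as the last step left them, time stands still between calls to the robot, and variables do not carry over. Pictures are saved under pics/ and viewed, and the job is handed in when it is done.

Besides the shell and the picture viewer there is one more tool, called after ">>>" by a JSON object that holds its "method" and its "body", one argument or row to a line. carry_out: Moves the arm, as the interface text tells. Its arguments: {"type":"object","properties":{"targets":{"type":"array","items":{"type":"array"}}},"required":["targets"]}

```bash
mkdir -p pics; ls
cat > h.py <<'E'
import numpy as np, cv2, json
from workcell import monitor, vision, order, find_in, regions_of, place_of
def cam(n):
    m=vision.camera_model(n); R=cv2.Rodrigues(np.array(m['rvec'],float))[0]
    return np.array(m['K'],float),R,np.array(m['tvec'],float).ravel()
def c2w(n,p):
    K,R,t=cam(n); return R.T@(np.array(p)-t)
def proj(n,p):
    K,R,t=cam(n); q=K@(R@np.array(p,float)+t); return q[:2]/q[2]
def ray(n,uv,z):
    K,R,t=cam(n); d=R.T@np.linalg.inv(K)@np.array([uv[0],uv[1],1.]); c=-R.T@t
    return c+d*(z-c[2])/d[2]
def shot(n,f):
    im=vision.get_image(n); cv2.imwrite('pics/'+f+'.png',im[:,:,::-1]); return im
def st():
    o=monitor.get_obs(); print('t',round(o['t'],2),'p',np.round(o['ee_pos'],1),'rv',np.round(o['orientation'],3),'F',np.round(o['ft_force'],1),'w',round(o['width'],1),'q',np.round(o['qpos'],2)); return o
def places(names,n):
    for q in names:
        for d in place_of(q,n)[:2]:
            print(n,q,round(d['confidence'],2),np.round(c2w(n,d['point']),1))
E
python3 - <<'E'
from h import *
st()
for n in ['scene','side','wrist']: shot(n,n+'0')
N=['unit','door_handle','door_hinge','case','lid_grip','clip1','clip2','clip3','clip4','resin_bottle','mix_bowl','dappen','spatula','brush','jar','notepad']
places(N,'scene')
places(['unit','door_handle','door_hinge','case','lid_grip'],'side')
st()
E
```

```text
pics
t 0.0 p [234.9 578.6 221.9] rv [-6.020e-01 -3.083e+00  2.000e-03] F [-0.2 -0.2  0.5] w 87.7 q [ 1.17  0.42  1.63  0.    1.09 -0.02]
scene unit 0.69 [586.6 214.3  -7.5]
scene door_handle 0.6 [514.8 129.2  89.4]
scene door_handle 0.42 [ 488.4 -306.3   -1.1]
scene door_hinge 0.59 [596.1 323.   92. ]
scene case 0.72 [768.8 -62.3  -3. ]
scene case 0.63 [ 485.7 -305.8    0.6]
scene lid_grip 0.68 [575.1 -46.6  39.4]Traceback (most recent call last):
  File "<stdin>", line 5, in <module>
  File "h.py", line 19, in places
    for d in place_of(q,n)[:2]:
             ~~~~~~~~^^^^^
ValueError: it knows: brush, case, dappen, door_handle, door_hinge, jar, lid_grip, mix_bowl, model1_center, model2_center, model3_center, model4_center, notepad, resin_bottle, spatula, tray_pull, unit
```

Run:
```python
from h import *
places(['resin_bottle','mix_bowl','dappen','spatula','brush','jar','notepad'],'scene')
places(['unit','door_handle','door_hinge','case','lid_grip'],'side')
st()
a=[cv2.imread('pics/%s0.png'%n) for n in ['scene','side','wrist']]
for n in ['scene','side','wrist']:
    K,R,t=cam(n); print(n,-R.T@t,R[2])
```

```text
scene resin_bottle 0.61 [770.9 -59.7  -2.2]
scene mix_bowl 0.97 [ 759.1 -193.9   -0.9]
scene dappen 0.61 [405.5  29.7  -1.6]
scene dappen 0.35 [428.8 592.7  -4.8]
scene spatula 0.96 [ 598.1 -487.4    0.7]
scene brush 0.95 [ 6.981e+02 -3.541e+02  4.000e-01]
scene brush 0.41 [ 597.3 -487.7   -1. ]
scene jar 0.72 [427.9 594.3  -6. ]
scene notepad 0.9 [ 432.9 -495.9    1. ]
side unit 0.69 [589.9 214.7  -3.2]
side unit 0.4 [407.   26.9   1.3]
side door_handle 0.9 [517.6 130.6  97.3]
side door_hinge 0.69 [592.1 321.9  91.5]
side case 0.93 [ 487.2 -307.3    2. ]
side case 0.65 [ 761.4 -190.1    1.5]
side lid_grip 0.64 [570.6 -49.   40.9]
t 1.0 p [235.2 579.  222.7] rv [ 0.602  3.083 -0.   ] F [-0.5 -0.6  0.8] w 87.7 q [ 1.17  0.42  1.63 -0.    1.09 -0.02]
scene [1018.69383159 -579.88464256  993.68067061] [-0.37439383  0.51267309 -0.77265488]
side [  539.15236491 -1068.84697861  1132.37769307] [ 0.02186004  0.73061371 -0.68244102]
wrist [159.83216656 609.92317967 385.23424787] [ 0.27210202 -0.11192246 -0.95573734]
```

View pics/scene0.png

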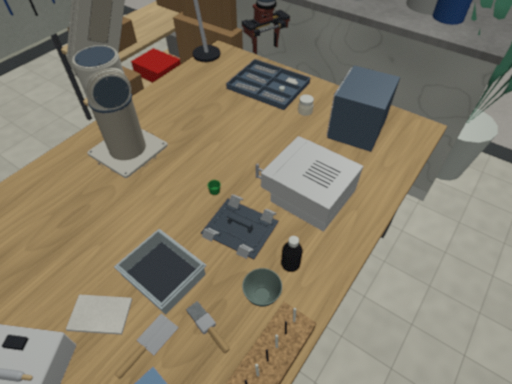

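View pics/side0.png

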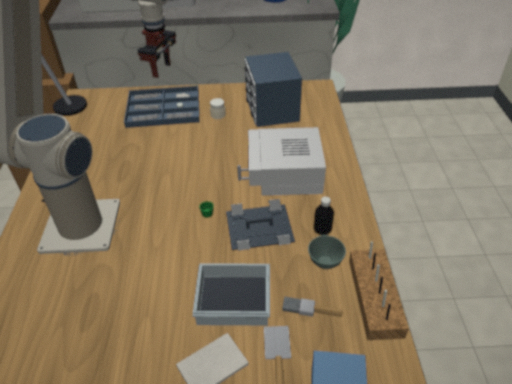

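View pics/wrist0.png

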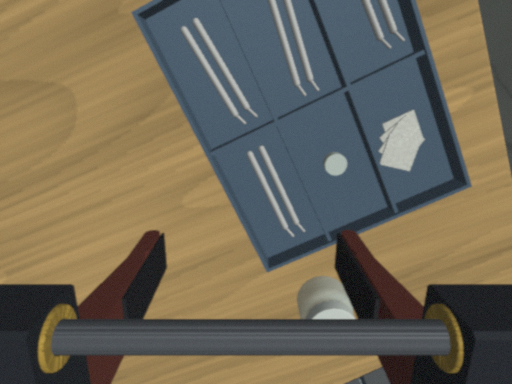

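The pictures show the shut unit (scene ~310,180; its handle at ~258,170), the lid with four clips up (~240,225), the open case (~160,268) and the dappen cup near the robot (~214,187). Next I'll refine the yaws by rectifying the pictures.

```bash
cat >> h.py <<'E'
def rect(n,im,x0,x1,y0,y1,z,s=2.5):
    # top view: x to right? u = (y1-y)*s, v=(x1-x)*s  (x up, y left)
    W=int((y1-y0)*s);H=int((x1-x0)*s)
    u,v=np.meshgrid(np.arange(W),np.arange(H))
    P=np.stack([x1-v/s,y1-u/s,np.full(u.shape,z)],-1).reshape(-1,3)
    K,R,t=cam(n); q=(K@(R@P.T+t[:,None])); m=(q[:2]/q[2]).T.reshape(H,W,2).astype(np.float32)
    return cv2.remap(im,m,None,cv2.INTER_LINEAR)
E
python3 - <<'E'
from h import *
out=[]
for n in ['scene','side']:
    im=cv2.imread('pics/%s0.png'%n)
    c=rect(n,im,360,620,-420,-190,60,1.6)   # case rim
    l=rect(n,im,460,690,-160,70,14,1.6)    # lid plate
    u=rect(n,im,480,830,90,350,120,1.1)
    H=max(c.shape[0],l.shape[0],u.shape[0])
    out.append(np.hstack([np.pad(a,((0,H-a.shape[0]),(0,0),(0,0))) for a in (c,l)]))
cv2.imwrite('pics/rect0.png',np.vstack(out)[:600])
print(np.vstack(out).shape)
for n in ['scene','side']:
    vision.get_image(n)
    for q,z in (('case',60),('lid_grip',14),('unit',120)):
        for d in regions_of(q,n)[:1]:
            m=d['mask']; ys,xs=np.nonzero(m)
            P=np.array([ray(n,(x,y),z)[:2] for x,y in zip(xs,ys)],np.float32)
            print(n,q,round(d['confidence'],2),cv2.minAreaRect(P), xs.mean(),ys.mean())
E
```

```text
(832, 736, 3)Traceback (most recent call last):
  File "<stdin>", line 17, in <module>
  File "h.py", line 11, in ray
    K,R,t=cam(n); d=R.T@np.linalg.inv(K)@np.array([uv[0],uv[1],1.]); c=-R.T@t
          ~~~^^^
  File "h.py", line 4, in cam
    m=vision.camera_model(n); R=cv2.Rodrigues(np.array(m['rvec'],float))[0]
ValueError: time passes only in moves, steps and waits
```

View pics/rect0.png

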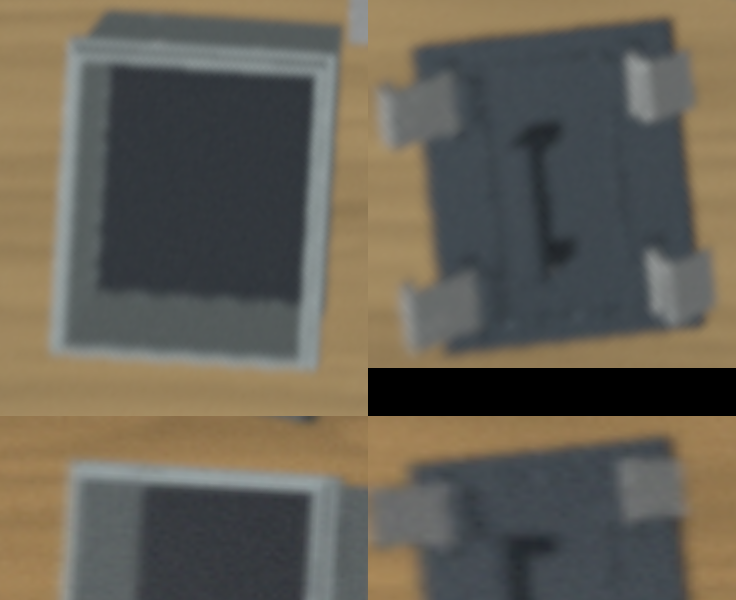

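>>> {"method": "carry_out", "body": {
  "targets": [
    [[0, 0, 2], [20, -35, 0], 88],
    [[0, 0, 4], [40, -70, -2], 60],
    [[0, 0, 6], [60, -110, -4], 60],
    [[0, 0, 8], [80, -150, -6], 60],
    [[0, 0, 10], [100, -187, -8], 60],
    [[0, 0, 12], [120, -224, -10], 60],
    [[0, 0, 14], [140, -260, -12], 60],
    [[0, 0, 16], [160, -300, -14], 60],
    [[0, 0, 18], [180, -335, -16], 60],
    [[0, 0, 20], [200, -370, -18], 60]
  ]
}}

```text
t: 1.93
ee_pos: [432.2, 213.4, 205.3]
orientation: [0.055, 3.14, 0.001]
ft_force: [0.4, 1.0, -0.3]
width: 60.0
```

>>> {"method": "carry_out", "body": {
  "targets": [
    [[0, 0, 0], [10, -35, 5], 40],
    [[0, 0, 0], [20, -70, 15], 40],
    [[0, 0, 0], [20, -75, 20], 40],
    [[0, 0, 0], [20, -75, 20], 40]
  ]
}}

```text
t: 2.27
ee_pos: [452.7, 138.7, 226.1]
orientation: [0.064, 3.139, 0.001]
ft_force: [0.1, -0.3, -0.2]
width: 40.3
```

Run:
```python
from h import *
st(); shot('wrist','w1')
places(['door_handle','door_hinge','unit'],'wrist')
print(proj('wrist',[516,130,95]))
```

```text
t 2.27 p [452.7 138.7 226.1] rv [6.400e-02 3.139e+00 1.000e-03] F [ 0.1 -0.3 -0.2] w 40.3 q [ 0.27  0.19  1.95 -0.    0.99 -1.26]
wrist door_handle 0.8 [514.1 135.6  87.9]
wrist door_hinge 0.71 [589.2 323.5  94. ]
wrist unit 0.64 [589.1 217.3  -2.5]
wrist unit 0.6 [590.1 327.1  94.1]
[240.60705532 250.70503807]
```

View pics/w1.png

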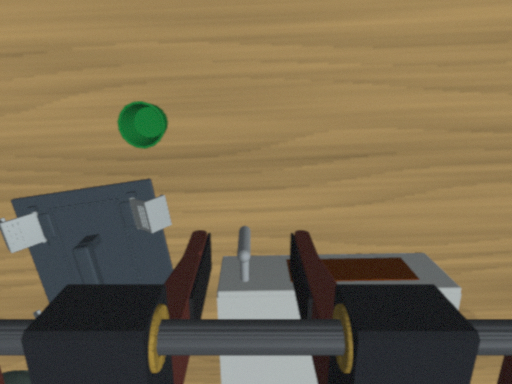

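Run:
```python
from h import *
im=cv2.imread('pics/w1.png')
for uv,z in (((244,230),52),((245,273),117),((245,280),117),((244,250),95)): print(uv,z,ray('wrist',uv,z))
K,R,t=cam('wrist');print(-R.T@t)
c=cv2.resize(im[210:310,200:480],None,fx=2.8,fy=2.8,interpolation=cv2.INTER_CUBIC);cv2.imwrite('pics/w1c.png',c)
# unit front edge corners at roof z=120 / door top z=118
for uv in ((222,258),(428,255),(460,290)): print(uv,ray('wrist',uv,118))
print(len([1]));
for p in ([516,130,52],[516,130,117],[516,133,52],[516,133,117]): print(p,proj('wrist',p))
```

```text
(244, 230) 52 [513.6697403  132.47514169  52.        ]
(245, 273) 117 [526.77792881 134.00538251 117.        ]
(245, 280) 117 [533.76158306 133.72355415 117.        ]
(244, 250) 95 [515.38795838 133.19102234  95.        ]
[369.99028036 144.52985655 387.30621145]
(222, 258) [510.89462932 114.75370204 118.        ]
(428, 255) [514.29923647 292.36324496 118.        ]
(460, 290) [550.00131818 324.80032139 118.        ]
1
[516, 130, 52] [241.73851924 232.12473019]
[516, 130, 117] [239.9088093  262.17126841]
[516, 133, 52] [244.59023235 232.03146765]
[516, 133, 117] [243.34835655 262.0622398 ]
```

View pics/w1c.png

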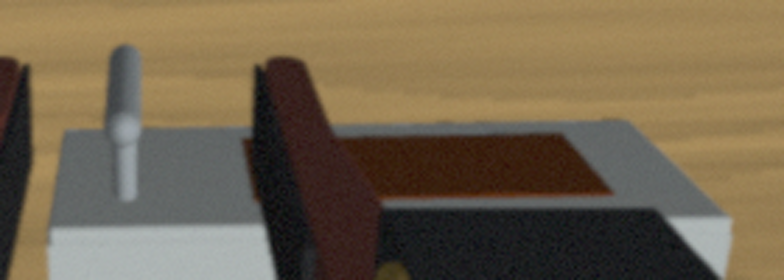

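Run:
```python
from h import *
for a,b,z in (((218,291.4),(460.7,287.5),118),((223,256.5),(424,253.5),48)):
    A,B=ray('wrist',a,z),ray('wrist',b,z); d=B-A; print(A,B,np.hypot(*d[:2]),np.degrees(np.arctan2(-d[0],d[1])))
```

```text
[543.84140776 109.20219369 118.        ] [547.46455089 325.06083473 118.        ] 215.88904575521346 -0.9616076410454817
[545.74802776 108.21006034  48.        ] [549.84632813 326.25078892  48.        ] 218.07924106843603 -1.0768064725159243
```

>>> {"method": "carry_out", "body": {
  "targets": [
    [[0, 0, 1], [29, -1, -20], 40],
    [[0, 0, 1], [58, -1, -40], 40],
    [[0, 0, 1], [58, -1, -75], 40],
    [[0, 0, 1], [58, -1, -110], 40],
    [[0, 0, 1], [58, -1, -149], 40],
    [[0, 0, 1], [58, -1, -149], 40],
    [[0, 0, 1], [58, -1, -149], 0],
    [[0, 0, 1], [58, -1, -149], 0],
    [[0, 0, 1], [58, -1, -149], 0],
    [[0, 0, 1], [58, -1, -149], 0]
  ]
}}

```text
t: 3.3
ee_pos: [504.4, 135.2, 76.7]
orientation: [-0.026, -3.131, 0.012]
ft_force: [-15.3, -37.9, 6.1]
width: 17.4
```

Run:
```python
from h import *
st()
h=np.array([588.5,326.5]); r=np.hypot(72,195); a0=np.arctan2(-195,-72)-np.radians(1.0)
p0=np.array([513.2,133.1])
for d in range(0,125,6):
    a=a0-np.radians(d); p=h+r*np.array([np.cos(a),np.sin(a)]); print(d,np.round(p-p0,1))
```

```text
t 3.3 p [504.4 135.2  76.7] rv [-0.026 -3.131  0.012] F [-15.3 -37.9   6.1] w 17.4 q [ 0.24  0.5   1.94 -0.01  0.72 -1.31]
0 [-0.1 -0.3]
6 [-19.9   8.6]
12 [-38.7  19.6]
18 [-56.3  32.5]
24 [-72.4  47.1]
30 [-86.8  63.3]
36 [-99.6  81. ]
42 [-110.3   99.9]
48 [-119.1  119.8]
54 [-125.7  140.5]
60 [-130.2  161.8]
66 [-132.3  183.5]
72 [-132.2  205.2]
78 [-129.9  226.9]
84 [-125.2  248.1]
90 [-118.4  268.8]
96 [-109.5  288.6]
102 [-98.5 307.4]
108 [-85.6 325. ]
114 [-71.  341.1]
120 [-54.8 355.5]
```

Run:
```python
from h import *
st(); shot('wrist','w2');a=shot('side','s2')
K=cam('side')[0]
c=proj('side',[510,133,95]).astype(int)
im=cv2.imread('pics/s2.png')[c[1]-60:c[1]+60,c[0]-80:c[0]+80]
cv2.imwrite('pics/s2c.png',cv2.resize(im,None,fx=5,fy=5,interpolation=cv2.INTER_CUBIC))
```

```text
t 3.3 p [504.4 135.2  76.7] rv [-0.026 -3.131  0.012] F [-15.3 -37.9   6.1] w 17.4 q [ 0.24  0.5   1.94 -0.01  0.72 -1.31]
```

View pics/w2.png

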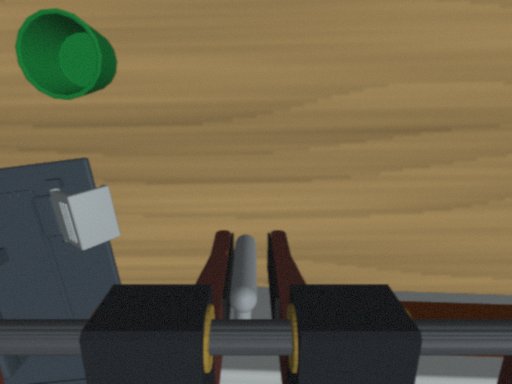

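View pics/s2c.png

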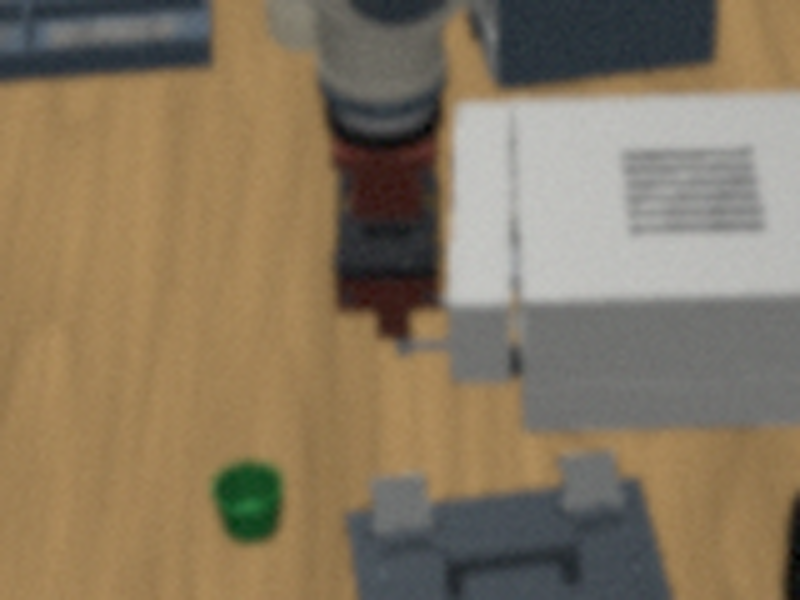

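>>> {"method": "carry_out", "body": {
  "targets": [
    [[0, 0, 0], [0, 0, 0], 0],
    [[0, 0, 0], [0, 0, 0], 0],
    [[0, 0, 0], [0, 0, 0], 0]
  ]
}}

```text
t: 3.65
ee_pos: [502.4, 133.1, 76.7]
orientation: [-0.027, -3.128, 0.015]
ft_force: [-15.1, -36.5, 5.2]
width: 11.4
```

Run:
```python
from h import *
st()
```

```text
t 3.65 p [502.4 133.1  76.7] rv [-0.027 -3.128  0.015] F [-15.1 -36.5   5.2] w 11.4 q [ 0.24  0.5   1.94 -0.01  0.72 -1.31]
```

>>> {"method": "carry_out", "body": {
  "targets": [
    [[0, 0, -1], [-7, 1, 0], 0],
    [[0, 0, -3], [-14, 4, 0], 0],
    [[0, 0, -6], [-20, 9, 0], 0],
    [[0, 0, -6], [-20, 9, 0], 0]
  ]
}}

```text
t: 3.98
ee_pos: [482.0, 144.0, 76.8]
orientation: [-0.196, -3.123, 0.013]
ft_force: [-15.8, -26.5, 3.1]
width: 11.3
```

Run:
```python
from h import *
st(); a=shot('side','s3');shot('wrist','w3')
c=proj('side',[510,133,95]).astype(int)
im=cv2.imread('pics/s3.png')[c[1]-60:c[1]+60,c[0]-80:c[0]+80]
cv2.imwrite('pics/s3c.png',np.hstack([cv2.resize(im,None,fx=3,fy=3,interpolation=cv2.INTER_CUBIC),cv2.imread('pics/w3.png')[:360,:320]]))
```

```text
t 3.98 p [482.  144.   76.8] rv [-0.196 -3.123  0.013] F [-15.8 -26.5   3.1] w 11.3 q [ 0.27  0.48  1.98 -0.01  0.7  -1.17]
```

View pics/s3c.png

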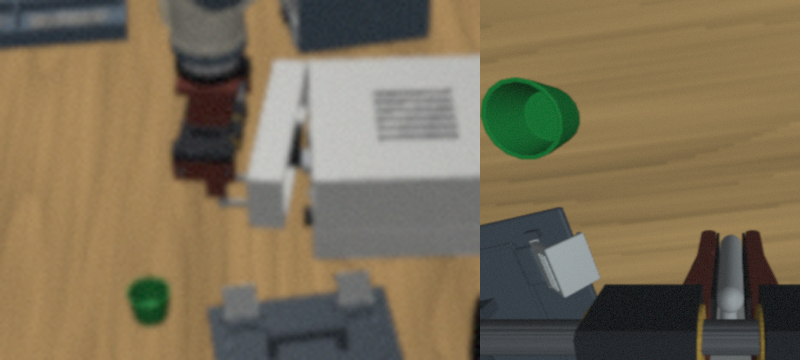

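>>> {"method": "carry_out", "body": {
  "targets": [
    [[0, 0, -6], [-19, 11, 0], 0],
    [[0, 0, -12], [-36, 24, 0], 0],
    [[0, 0, -18], [-52, 38, 0], 0],
    [[0, 0, -24], [-67, 55, 0], 0],
    [[0, 0, -30], [-80, 72, 0], 0]
  ]
}}

```text
t: 4.5
ee_pos: [408.3, 220.7, 77.0]
orientation: [1.008, 2.975, 0.001]
ft_force: [9.5, 4.2, -31.9]
width: 11.7
```

Run:
```python
from h import *
o=st(); p=np.array(o['ee_pos'][:2])-[588.5,326.5]; print(np.hypot(*p), -111.27-np.degrees(np.arctan2(p[1],p[0])))
```

```text
t 4.5 p [408.3 220.7  77. ] rv [1.008e+00 2.975e+00 1.000e-03] F [  9.5   4.2 -31.9] w 11.7 q [ 0.47  0.44  2.07  0.    0.64 -0.45]
209.02319834381322 38.307746199698116
```

>>> {"method": "carry_out", "body": {
  "targets": [
    [[0, 0, -6], [-11, 19, 0], 0],
    [[0, 0, -12], [-19, 39, 0], 0],
    [[0, 0, -18], [-26, 60, 0], 0],
    [[0, 0, -24], [-31, 81, 0], 0],
    [[0, 0, -30], [-33, 103, 0], 0],
    [[0, 0, -36], [-33, 124, 0], 0]
  ]
}}

```text
t: 5.0
ee_pos: [382.7, 348.3, 78.1]
orientation: [1.87, 2.516, 0.021]
ft_force: [41.5, -4.5, -44.2]
width: 11.6
```

Run:
```python
from h import *
o=st(); p=np.array(o['ee_pos'][:2])-[588.5,326.5]; print(np.hypot(*p), -111.27-np.degrees(np.arctan2(p[1],p[0])))
```

```text
t 5.0 p [382.7 348.3  78.1] rv [1.87  2.516 0.021] F [ 41.5  -4.5 -44.2] w 11.6 q [ 0.72  0.49  1.96 -0.01  0.68  0.43]
206.91290341260773 -285.22312722814013
```

Run:
```python
from h import *
from scipy.optimize import least_squares
P=np.array([[502.4,133.1],[482,144],[408.3,220.7],[382.7,348.3]])
for r in (None,207.9):
    f=lambda x: np.hypot(P[:,0]-x[0],P[:,1]-x[1])-(r or x[2])
    s=least_squares(f,[588,326,208]); print(s.x,s.fun)
st();shot('side','s4');shot('scene','c4')
places(['door_handle','door_hinge'],'scene');
cv2.imwrite('pics/m4.png',np.hstack([cv2.resize(cv2.imread('pics/s4.png')[60:260,150:350],(400,400)),cv2.resize(cv2.imread('pics/c4.png')[60:260,150:350],(400,400))]))
```

```text
[592.29577196 323.94582756 211.00159406] [-0.04335243  0.05682953 -0.01783874  0.00436164]
[589.22248861 322.21661264 208.        ] [ 0.19430003  0.08515112 -0.44260792  0.26311248]
t 5.0 p [382.7 348.3  78.1] rv [1.87  2.516 0.021] F [ 41.5  -4.5 -44.2] w 11.6 q [ 0.72  0.49  1.96 -0.01  0.68  0.43]
scene door_handle 0.92 [380.9 342.8  89.2]
scene door_hinge 0.84 [592.  324.   92.9]
```

View pics/m4.png

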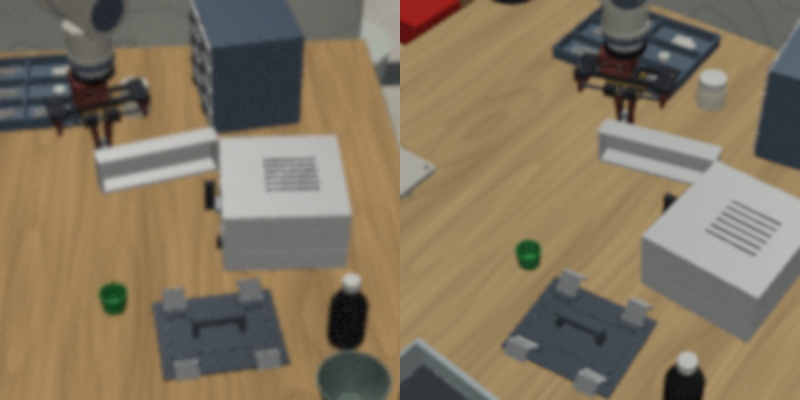

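>>> {"method": "carry_out", "body": {
  "targets": [
    [[0, 0, -6], [8, 22, -1], 0],
    [[0, 0, -12], [14, 43, -2], 0],
    [[0, 0, -18], [22, 63, -2], 0],
    [[0, 0, -24], [33, 82, -2], 0],
    [[0, 0, -30], [45, 100, -2], 0],
    [[0, 0, -36], [58, 117, -2], 0],
    [[0, 0, -42], [72, 132, -2], 0],
    [[0, 0, -42], [72, 132, -2], 0]
  ]
}}

```text
t: 5.87
ee_pos: [452.2, 480.7, 78.2]
orientation: [-2.653, -1.679, -0.014]
ft_force: [-0.1, 0.3, 5.1]
width: 11.0
```

Run:
```python
from h import *
o=st(); p=np.array(o['ee_pos'][:2])-[591,323]; print(np.hypot(*p), -111.27-np.degrees(np.arctan2(p[1],p[0]))+360)
```

```text
t 5.87 p [452.2 480.7  78.2] rv [-2.653 -1.679 -0.014] F [-0.1  0.3  5.1] w 11.0 q [ 0.8   0.65  1.63 -0.    0.85  1.24]
210.09693054355537 117.36707250247008
```

>>> {"method": "carry_out", "body": {
  "targets": [
    [[0, 0, 0], [0, 0, 0], 35],
    [[0, 0, 0], [0, 0, 0], 35],
    [[0, 0, 0], [0, 0, 0], 35],
    [[0, 0, 0], [0, 0, 20], 35],
    [[0, 0, 0], [0, 0, 55], 35],
    [[0, 0, 7], [0, 0, 90], 40],
    [[0, 0, 14], [0, -30, 110], 40],
    [[0, 0, 21], [0, -65, 115], 40],
    [[0, 0, 28], [0, -100, 115], 40],
    [[0, 0, 35], [0, -135, 115], 40]
  ]
}}

```text
t: 6.7
ee_pos: [448.0, 339.8, 190.5]
orientation: [2.012, 2.412, 0.003]
ft_force: [0.8, -0.5, -0.2]
width: 40.3
```

Run:
```python
from h import *
o=st(); shot('scene','c5'); places(['door_handle','tray_pull','door_hinge'],'scene');shot('side','s5'); places(['door_handle','tray_pull','door_hinge'],'side')
cv2.imwrite('pics/m5.png',np.hstack([cv2.resize(cv2.imread('pics/s5.png')[60:260,150:350],(400,400)),cv2.resize(cv2.imread('pics/c5.png')[60:260,150:350],(400,400))]))
```

```text
t 6.7 p [448.  339.8 190.5] rv [2.012 2.412 0.003] F [ 0.8 -0.5 -0.2] w 40.3 q [ 0.63  0.37  1.8  -0.    0.97  0.45]
scene door_handle 0.69 [445.1 475.6  92.1]
scene door_handle 0.25 [426.9 593.2  -4.7]
scene tray_pull 0.47 [568.3 209.7  93.3]
scene tray_pull 0.46 [767.2 -63.6  -0.8]
scene door_hinge 0.8 [591.5 322.5  92. ]
side door_handle 0.71 [ 4.025e+02  2.780e+01 -4.000e-01]
side door_handle 0.61 [449.  476.7  96.4]
side tray_pull 0.7 [ 5.989e+02 -4.895e+02  4.000e-01]
side tray_pull 0.5 [571.4 215.5  99.4]
side door_hinge 0.63 [589.2 321.5  88.7]
```

View pics/m5.png

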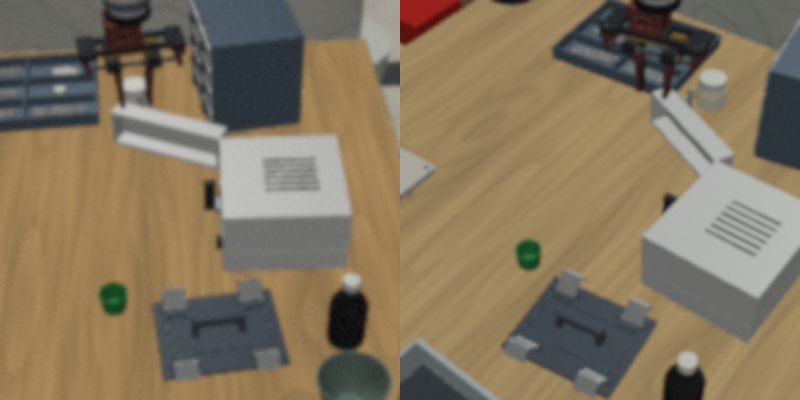

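>>> {"method": "carry_out", "body": {
  "targets": [
    [[0, 0, 7], [10, -12, 0], 40],
    [[0, 0, 14], [20, -24, 0], 40],
    [[0, 0, 21], [30, -36, 0], 40],
    [[0, 0, 28], [40, -48, 0], 40],
    [[0, 0, 35], [50, -60, 0], 40],
    [[0, 0, 42], [60, -72, 0], 40],
    [[0, 0, 49], [70, -84, 0], 40],
    [[0, 0, 56], [80, -100, 0], 40],
    [[0, 0, 63], [90, -115, 0], 40],
    [[0, 0, 70], [100, -125, 0], 40]
  ]
}}

```text
t: 7.93
ee_pos: [549.0, 216.0, 188.7]
orientation: [-0.267, -3.13, 0.001]
ft_force: [-0.6, 0.1, -0.7]
width: 40.0
```

>>> {"method": "carry_out", "body": {
  "targets": [
    [[0, 0, 7], [0, 0, 0], 40],
    [[0, 0, 9], [0, 0, 0], 40],
    [[0, 0, 9], [0, 0, 0], 40]
  ]
}}

```text
t: 8.18
ee_pos: [548.9, 216.9, 188.7]
orientation: [-0.028, -3.141, 0.0]
ft_force: [0.0, -0.0, -0.4]
width: 40.1
```

Run:
```python
from h import *
o=st(); shot('wrist','w6'); places(['tray_pull','unit'],'wrist')
print(proj('wrist',[570,213,108]))
```

```text
t 8.18 p [548.9 216.9 188.7] rv [-0.028 -3.141  0.   ] F [ 0.  -0.  -0.4] w 40.1 q [ 0.36  0.41  1.73  0.    0.99 -1.2 ]
wrist tray_pull 0.74 [568.3 217.6  92.4]
[245.6364949  227.77887221]
```

View pics/w6.png

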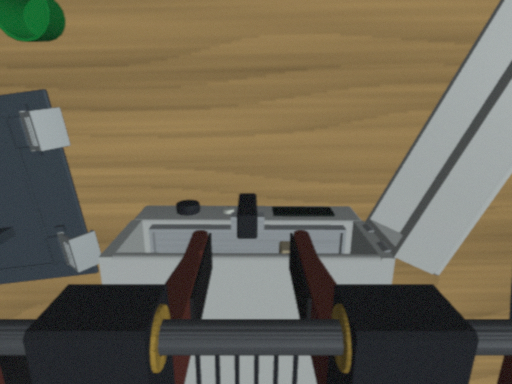

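>>> {"method": "carry_out", "body": {
  "targets": [
    [[0, 0, 0], [21, -3, -30], 40],
    [[0, 0, 0], [21, -3, -65], 40],
    [[0, 0, 0], [21, -3, -100], 40],
    [[0, 0, 0], [21, -3, -113], 40],
    [[0, 0, 0], [21, -3, -113], 5],
    [[0, 0, 0], [21, -3, -113], 5],
    [[0, 0, 0], [21, -3, -113], 5],
    [[0, 0, 0], [21, -3, -113], 5],
    [[0, 0, 0], [21, -3, -113], 5]
  ]
}}

```text
t: 9.08
ee_pos: [571.0, 213.8, 78.2]
orientation: [0.031, 3.138, 0.002]
ft_force: [-1.0, 0.4, 4.9]
width: 16.0
```

Run:
```python
from h import *
st()
A,B=ray('wrist',(0,0),0),0
```

```text
t 9.08 p [571.  213.8  78.2] rv [3.100e-02 3.138e+00 2.000e-03] F [-1.   0.4  4.9] w 16.0 q [ 0.34  0.59  1.75 -0.    0.8  -1.21]
```

>>> {"method": "carry_out", "body": {
  "targets": [
    [[0, 0, 0], [-12, 0, 0], 5],
    [[0, 0, 0], [-30, 0, 0], 5],
    [[0, 0, 0], [-50, 1, 0], 5],
    [[0, 0, 0], [-70, 1, 0], 5],
    [[0, 0, 0], [-90, 1, 0], 5],
    [[0, 0, 0], [-110, 2, 0], 5],
    [[0, 0, 0], [-130, 2, 0], 5],
    [[0, 0, 0], [-150, 2, 0], 5],
    [[0, 0, 0], [-168, 3, 0], 5],
    [[0, 0, 0], [-180, 3, 0], 5]
  ]
}}

```text
t: 9.92
ee_pos: [390.6, 217.8, 78.2]
orientation: [0.031, 3.136, 0.005]
ft_force: [1.4, 4.9, 5.1]
width: 16.0
```

>>> {"method": "carry_out", "body": {
  "targets": [
    [[0, 0, 0], [-4, 0, 0], 5],
    [[0, 0, 0], [-4, 0, 0], 5],
    [[0, 0, 0], [-4, 0, 0], 40],
    [[0, 0, 0], [-4, 0, 0], 40],
    [[0, 0, 0], [-4, 0, 0], 40]
  ]
}}

```text
t: 10.33
ee_pos: [386.0, 216.4, 76.6]
orientation: [0.03, 3.14, 0.001]
ft_force: [-0.1, 0.6, 0.0]
width: 32.3
```

Run:
```python
from h import *
st(); shot('side','s7'); places(['tray_pull','model1_center','model2_center','model3_center','model4_center'],'side')
places(['tray_pull'],'side')
c=cv2.imread('pics/s7.png')[100:260,150:350]; cv2.imwrite('pics/s7c.png',cv2.resize(c,None,fx=3.8,fy=3.7,interpolation=cv2.INTER_CUBIC))
```

```text
t 10.33 p [386.  216.4  76.6] rv [3.00e-02 3.14e+00 1.00e-03] F [-0.1  0.6  0. ] w 32.3 q [ 0.48  0.41  2.12 -0.    0.61 -1.07]
side model1_center 0.18 [ 761.  -191.1    1.4]
side model2_center 0.58 [453.8 262.3  66.9]
side model3_center 0.59 [771.4 -63.2   0.9]
side model3_center 0.47 [525.6 173.8  62.8]
```

View pics/s7c.png

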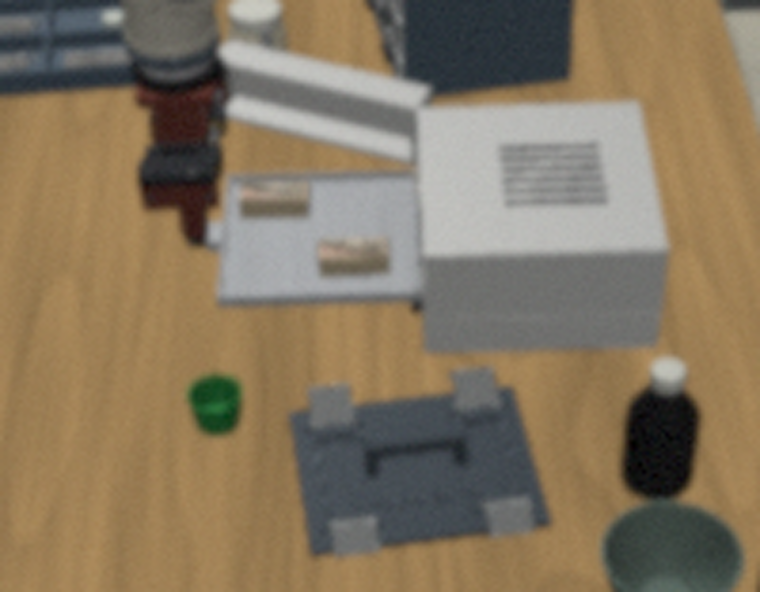

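>>> {"method": "carry_out", "body": {
  "targets": [
    [[0, 0, 0], [0, 0, 40], 60],
    [[0, 0, 0], [10, 0, 80], 60],
    [[0, 0, 0], [40, 0, 110], 60],
    [[0, 0, 0], [70, 0, 130], 60],
    [[0, 0, 0], [90, 0, 140], 60],
    [[0, 0, 0], [90, 0, 140], 60]
  ]
}}

```text
t: 11.18
ee_pos: [480.8, 217.1, 219.2]
orientation: [0.032, 3.134, 0.005]
ft_force: [-0.1, -0.3, 0.5]
width: 60.2
```

Run:
```python
from h import *
st(); shot('wrist','w8'); places(['model1_center','model2_center','tray_pull'],'wrist')
```

```text
t 11.18 p [480.8 217.1 219.2] rv [0.032 3.134 0.005] F [-0.1 -0.3  0.5] w 60.2 q [ 0.4   0.28  1.85 -0.    1.   -1.15]
wrist model2_center 0.8 [450.1 259.8  60.4]
wrist tray_pull 0.67 [377.2 219.6  90.9]
```

View pics/w8.png

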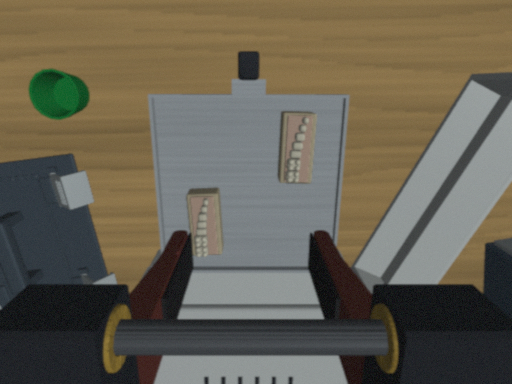

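Run:
```python
from h import *
im=cv2.imread('pics/w8.png'); c=cv2.resize(im[95:270,140:360],None,fx=3.4,fy=3.4,interpolation=cv2.INTER_CUBIC); cv2.imwrite('pics/w8c.png',c)
```

View pics/w8c.png

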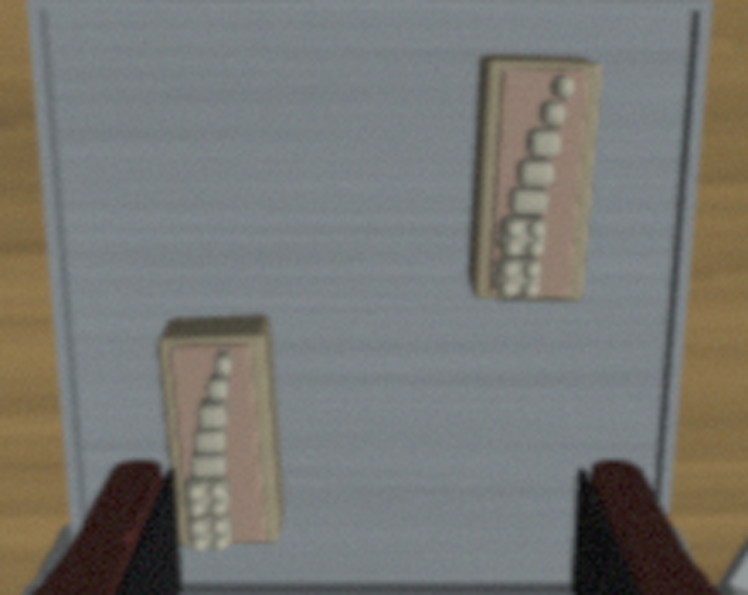

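Run:
```python
from h import *
for nm,q in (('A',[(496,66),(600,64),(580,299),(488,298)]),('B',[(165,335),(266,332),(277,543),(183,545)])):
    P=np.array([ray('wrist',(u/3.4+140,v/3.4+95),74)[:2] for u,v in q])
    print(nm,np.round(P,1),P.mean(0)); d=(P[2]+P[3]-P[0]-P[1])/2; print(np.hypot(*d),np.degrees(np.arctan2(d[1],d[0])),np.hypot(*(P[1]-P[0])),np.hypot(*(P[2]-P[3])))
for uv,z in (((248,52),108),((248,78),108)):print(ray('wrist',uv,z))
K=None
```

```text
A [[415.4 247.1]
 [415.5 273.3]
 [476.8 270.2]
 [476.1 245.6]] [445.9445662  259.07944824]
61.01663173189632 -2.186507861839017 26.19547445845685 24.58635847585937
B [[484.8 158.6]
 [484.4 185.9]
 [547.3 186.1]
 [547.5 159.2]] [515.99854982 172.42251892]
62.822919676747276 0.3910412165123754 27.309553348546263 26.86222899141903
[368.1334233  215.97155258 108.        ]
[386.01671496 215.58515048 108.        ]
```

>>> {"method": "carry_out", "body": {
  "targets": [
    [[0, 0, -1], [-12, 22, -20], 50],
    [[0, 0, -1], [-24, 44, -40], 50],
    [[0, 0, -1], [-24, 44, -60], 50],
    [[0, 0, -1], [-24, 44, -60], 50],
    [[0, 0, -1], [-24, 44, -60], 50]
  ]
}}

```text
t: 11.8
ee_pos: [449.4, 259.6, 154.6]
orientation: [-0.056, -3.137, 0.004]
ft_force: [-0.4, -0.2, 0.4]
width: 49.9
```

Run:
```python
from h import *
st(); shot('wrist','w9'); places(['model2_center','model1_center','tray_pull'],'wrist');st()
for q in [(451.5,260),]:
    for s in (-1,1):
        for t in (-1,1): print(proj('wrist',[q[0]+32*s,q[1]+15*t,74]))
```

```text
t 11.8 p [449.4 259.6 154.6] rv [-0.056 -3.137  0.004] F [-0.4 -0.2  0.4] w 49.9 q [ 0.5   0.37  1.91 -0.    0.87 -1.03]
wrist model2_center 0.9 [459.8 261.7  68.4]
wrist tray_pull 0.8 [387.2 223.8  96.6]
t 12.0 p [452.2 260.1 157. ] rv [5.90e-02 3.14e+00 1.00e-03] F [ 1.  -0.5  0.9] w 50.1 q [ 0.5   0.36  1.91 -0.    0.87 -1.03]
[227.36034552 157.44020607]
[269.0052852  155.88981063]
[232.0934417 238.7704405]
[270.8082428  237.43532385]
```

View pics/w9.png

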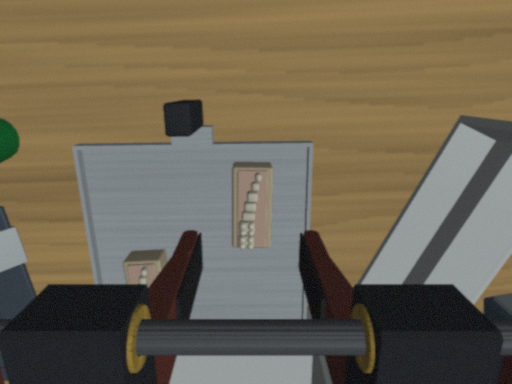

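>>> {"method": "carry_out", "body": {
  "targets": [
    [[0, 0, 0], [4, 2, -30], 50],
    [[0, 0, 0], [4, 2, -65], 50],
    [[0, 0, 0], [4, 2, -95], 50],
    [[0, 0, 0], [4, 2, -102], 50],
    [[0, 0, 0], [4, 2, -102], 50],
    [[0, 0, 0], [4, 2, -102], 10],
    [[0, 0, 0], [4, 2, -102], 10],
    [[0, 0, 0], [4, 2, -102], 10],
    [[0, 0, 0], [4, 2, -102], 10],
    [[0, 0, 0], [4, 2, -102], 10]
  ]
}}

```text
t: 12.83
ee_pos: [456.2, 262.4, 55.0]
orientation: [0.058, 3.14, 0.001]
ft_force: [-1.0, -1.7, 5.9]
width: 30.0
```

>>> {"method": "carry_out", "body": {
  "targets": [
    [[0, 0, 0], [0, 0, 15], 10],
    [[0, 0, 0], [0, 0, 45], 10],
    [[0, 0, 0], [0, 0, 75], 10],
    [[0, 0, 0], [0, 0, 80], 10]
  ]
}}

```text
t: 13.17
ee_pos: [457.8, 263.5, 138.3]
orientation: [0.057, 3.135, 0.005]
ft_force: [0.6, 0.1, -0.3]
width: 29.9
```

Run:
```python
from h import *
st()
```

```text
t 13.17 p [457.8 263.5 138.3] rv [0.057 3.135 0.005] F [ 0.6  0.1 -0.3] w 29.9 q [ 0.5   0.4   1.91  0.    0.83 -1.03]
```

>>> {"method": "carry_out", "body": {
  "targets": [
    [[0, 0, 0], [0, -20, 10], 10],
    [[0, 0, 0], [0, -55, 15], 10],
    [[0, 0, 0], [0, -95, 20], 10],
    [[0, 0, 0], [0, -135, 20], 10],
    [[0, 0, 0], [0, -175, 20], 10],
    [[0, 0, 0], [0, -215, 20], 10],
    [[0, 0, 0], [0, -255, 20], 10],
    [[0, 0, -1], [0, -295, 20], 10],
    [[0, 0, -1], [0, -335, 20], 10],
    [[0, 0, -1], [0, -375, 20], 10]
  ]
}}

```text
t: 14.0
ee_pos: [455.0, -114.6, 153.8]
orientation: [-0.085, -3.14, -0.0]
ft_force: [-0.1, -0.3, -0.5]
width: 29.7
```

>>> {"method": "carry_out", "body": {
  "targets": [
    [[0, 0, 0], [0, -40, 0], 10],
    [[0, 0, 0], [0, -80, 0], 10],
    [[0, 0, 0], [0, -120, 0], 10],
    [[0, 0, 0], [0, -160, 0], 10],
    [[0, 0, 0], [0, -165, 0], 10],
    [[0, 0, 0], [0, -165, 0], 10],
    [[0, 0, 0], [0, -165, 0], 10],
    [[0, 0, 0], [0, -165, 0], 10]
  ]
}}

```text
t: 14.67
ee_pos: [455.1, -276.2, 153.6]
orientation: [-0.084, -3.139, -0.002]
ft_force: [-0.5, -0.8, -0.8]
width: 29.5
```

Run:
```python
from h import *
st(); shot('wrist','w10'); places(['case'],'wrist');st()
```

```text
t 14.67 p [ 455.1 -276.2  153.6] rv [-8.400e-02 -3.139e+00 -2.000e-03] F [-0.5 -0.8 -0.8] w 29.5 q [-0.57  0.38  1.88  0.    0.87 -2.09]
wrist case 0.81 [ 491.8 -308.3    3.5]
t 14.77 p [ 455.5 -276.1  153.8] rv [-8.20e-02 -3.14e+00 -1.00e-03] F [ 0.6 -0.   0.8] w 29.8 q [-0.57  0.38  1.88  0.    0.87 -2.09]
```

View pics/w10.png

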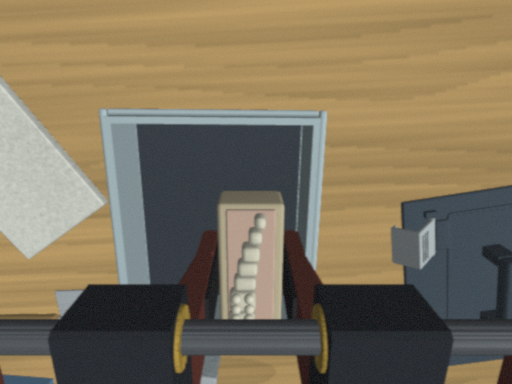

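Run:
```python
from h import *
im=cv2.imread('pics/w10.png'); cv2.imwrite('pics/w10c.png',cv2.resize(im[95:285,90:340],None,fx=3.1,fy=3.1,interpolation=cv2.INTER_CUBIC))
for uv,z in (((101,111),60),((326,112),60),((107,123),60),((321,124),60),((119,275),60),((314,270),60)): print(uv,np.round(ray('wrist',uv,z),1))
```

```text
(101, 111) [ 385.7 -380.5   60. ]
(326, 112) [ 395.  -217.9   60. ]
(107, 123) [ 394.4 -377.6   60. ]
(321, 124) [ 403.4 -221.5   60. ]
(119, 275) [ 519.4 -389.4   60. ]
(314, 270) [ 523.2 -226.4   60. ]
```

View pics/w10c.png

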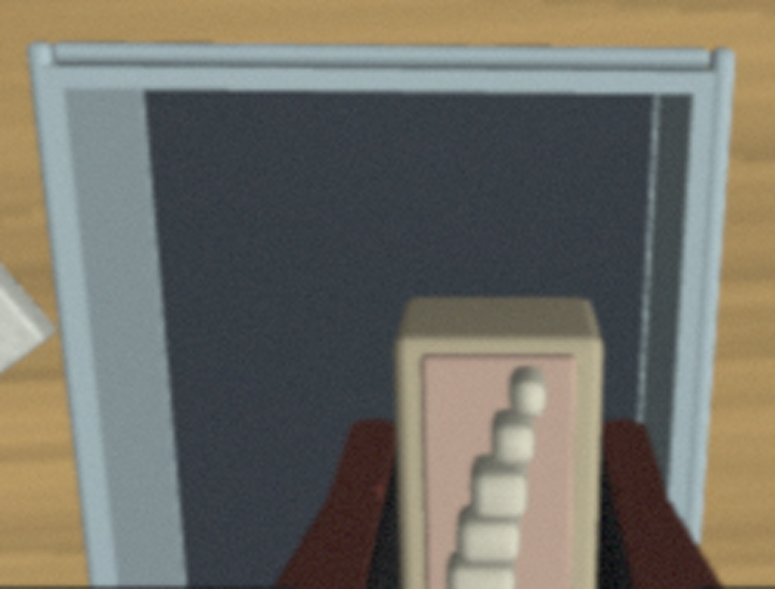

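>>> {"method": "carry_out", "body": {
  "targets": [
    [[0, 0, 0], [18, 1, -15], 10],
    [[0, 0, 0], [35, 2, -35], 10],
    [[0, 0, 0], [35, 2, -65], 10],
    [[0, 0, 0], [35, 2, -95], 10],
    [[0, 0, 0], [35, 2, -120], 10],
    [[0, 0, 0], [35, 2, -140], 10],
    [[0, 0, 0], [35, 2, -144.5], 10],
    [[0, 0, 0], [35, 2, -144.5], 10],
    [[0, 0, 0], [35, 2, -144.5], 10]
  ]
}}

```text
t: 15.52
ee_pos: [490.9, -274.6, 9.7]
orientation: [-0.082, -3.14, -0.0]
ft_force: [0.9, -0.8, 0.4]
width: 29.8
```

Run:
```python
from h import *
st()
```

```text
t 15.52 p [ 490.9 -274.6    9.7] rv [-0.082 -3.14  -0.   ] F [ 0.9 -0.8  0.4] w 29.8 q [-0.53  0.66  1.86  0.    0.62 -2.05]
```

Release at 40 mm opening, rise and look.

>>> {"method": "carry_out", "body": {
  "targets": [
    [[0, 0, 0], [0, 0, -0.5], 40],
    [[0, 0, 0], [0, 0, -0.5], 40],
    [[0, 0, 0], [0, 0, -0.5], 40],
    [[0, 0, 0], [0, 0, 25], 40],
    [[0, 0, 0], [0, 0, 60], 40],
    [[0, 0, 0], [0, 0, 100], 40],
    [[0, 0, 0], [0, 10, 140], 40],
    [[0, 0, 0], [0, 40, 150], 40]
  ]
}}

```text
t: 16.18
ee_pos: [494.3, -239.4, 165.9]
orientation: [0.089, 3.13, -0.008]
ft_force: [1.7, -0.1, 0.9]
width: 39.9
```

>>> {"method": "carry_out", "body": {
  "targets": [
    [[0, 0, 0], [0, 40, 0], 50],
    [[0, 0, 0], [0, 80, 0], 50],
    [[0, 0, 0], [0, 120, 0], 50],
    [[0, 0, 0], [0, 160, 0], 50],
    [[0, 0, 0], [0, 200, 0], 50],
    [[0, 0, 0], [0, 240, 0], 50],
    [[0, 0, 1], [0, 280, 0], 50],
    [[0, 0, 2], [0, 320, 0], 50],
    [[0, 0, 3], [0, 360, 0], 50],
    [[0, 0, 3], [0, 400, 0], 50]
  ]
}}

```text
t: 17.02
ee_pos: [490.3, 166.2, 160.0]
orientation: [0.001, 3.141, 0.0]
ft_force: [0.2, -0.4, 1.1]
width: 49.9
```

>>> {"method": "carry_out", "body": {
  "targets": [
    [[0, 0, 0], [5, 5, 0], 50],
    [[0, 0, 0], [10, 7, 0], 50],
    [[0, 0, 0], [10, 7, 0], 50],
    [[0, 0, 0], [10, 7, 0], 50]
  ]
}}

```text
t: 17.35
ee_pos: [500.8, 170.1, 159.5]
orientation: [-0.004, -3.141, 0.001]
ft_force: [-0.2, -0.7, -0.3]
width: 49.3
```

Run:
```python
from h import *
st(); shot('wrist','w11'); places(['model2_center','model1_center'],'wrist');st()
shot('side','s11');places(['model2_center','model1_center'],'side')
for s in (-1,1):
        for t in (-1,1): print(proj('wrist',[522+32*s,173+15*t,74]))
cv2.imwrite('pics/m11.png',np.hstack([cv2.resize(cv2.imread('pics/w11.png'),(400,300)),cv2.resize(cv2.imread('pics/s11.png')[100:340,150:350],(400,480))[:300]]) )
cv2.imwrite('pics/s11c.png',cv2.resize(cv2.imread('pics/s11.png')[110:340,160:350],None,fx=2.6,fy=2.6,interpolation=cv2.INTER_CUBIC))
```

```text
t 17.35 p [500.8 170.1 159.5] rv [-4.000e-03 -3.141e+00  1.000e-03] F [-0.2 -0.7 -0.3] w 49.3 q [ 0.31  0.37  1.89 -0.    0.88 -1.26]
t 17.5 p [500.5 169.7 159.5] rv [-0.006 -3.141  0.   ] F [ 0.2 -0.4 -1.1] w 49.7 q [ 0.3   0.37  1.89 -0.    0.88 -1.26]
side model2_center 0.66 [ 490.1 -272.4   21.1]
[233.63804909 185.42272484]
[273.86779637 185.28803737]
[235.07168475 262.36251824]
[272.56937052 262.25682298]
```

View pics/w11.png

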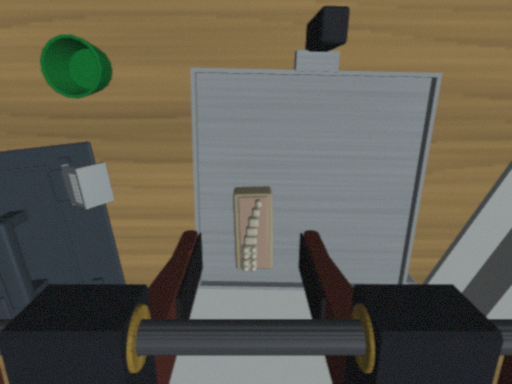

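View pics/s11c.png

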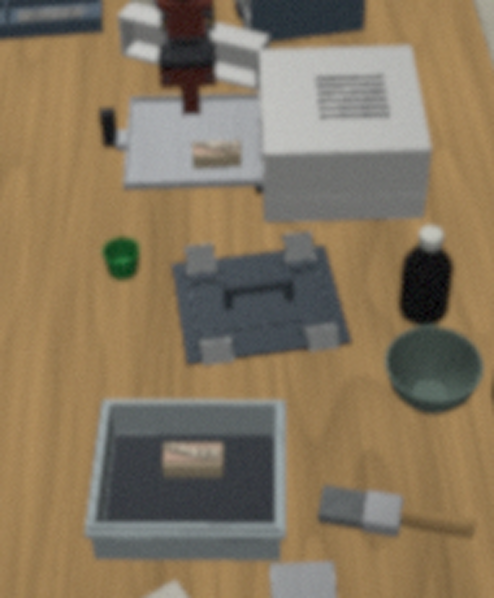

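>>> {"method": "carry_out", "body": {
  "targets": [
    [[0, 0, 0], [26, 3, -25], 50],
    [[0, 0, 0], [26, 3, -60], 50],
    [[0, 0, 0], [26, 3, -95], 50],
    [[0, 0, 0], [26, 3, -104], 50],
    [[0, 0, 0], [26, 3, -104], 50],
    [[0, 0, 0], [26, 3, -104], 10],
    [[0, 0, 0], [26, 3, -104], 10],
    [[0, 0, 0], [26, 3, -104], 10],
    [[0, 0, 0], [26, 3, -104], 10],
    [[0, 0, 0], [26, 3, -104], 10]
  ]
}}

```text
t: 18.48
ee_pos: [526.9, 174.3, 56.3]
orientation: [0.003, 3.141, 0.0]
ft_force: [-1.0, -1.9, 5.0]
width: 29.8
```

>>> {"method": "carry_out", "body": {
  "targets": [
    [[0, 0, 0], [0, 0, 15], 10],
    [[0, 0, 0], [0, 0, 45], 10],
    [[0, 0, 0], [-5, 0, 75], 10],
    [[0, 0, 0], [-10, -10, 95], 10],
    [[0, 0, 0], [-20, -40, 100], 10],
    [[0, 0, 0], [-30, -78, 100], 10],
    [[0, 0, 0], [-30, -118, 100], 10],
    [[0, 0, 0], [-30, -158, 100], 10],
    [[0, 0, -1], [-35, -198, 100], 10],
    [[0, 0, -2], [-40, -235, 100], 10]
  ]
}}

```text
t: 19.32
ee_pos: [486.3, -62.6, 156.0]
orientation: [0.058, 3.14, -0.0]
ft_force: [-0.5, -0.3, -0.7]
width: 30.0
```

>>> {"method": "carry_out", "body": {
  "targets": [
    [[0, 0, -1], [0, -40, 0], 10],
    [[0, 0, -1], [0, -80, 0], 10],
    [[0, 0, -1], [0, -120, 0], 10],
    [[0, 0, -1], [0, -160, 0], 10],
    [[0, 0, -1], [0, -200, 0], 10],
    [[0, 0, -1], [0, -240, 0], 10],
    [[0, 0, -1], [0, -265, 0], 10],
    [[0, 0, -1], [0, -275, 0], 10],
    [[0, 0, -1], [0, -275, 0], 10],
    [[0, 0, -1], [0, -275, 0], 10]
  ]
}}

```text
t: 20.15
ee_pos: [486.2, -335.0, 155.3]
orientation: [-0.086, -3.14, -0.001]
ft_force: [0.6, 0.4, -0.5]
width: 29.7
```

Run:
```python
from h import *
st(); shot('wrist','w12'); places(['model1_center'],'wrist');st()
```

```text
t 20.15 p [ 486.2 -335.   155.3] rv [-8.60e-02 -3.14e+00 -1.00e-03] F [ 0.6  0.4 -0.5] w 29.7 q [-0.62  0.46  1.76  0.    0.93 -2.14]
t 20.25 p [ 486.4 -334.   155.3] rv [-8.30e-02 -3.14e+00 -1.00e-03] F [ 0.5  0.6 -0.2] w 29.6 q [-0.62  0.46  1.76  0.    0.93 -2.14]
```

View pics/w12.png

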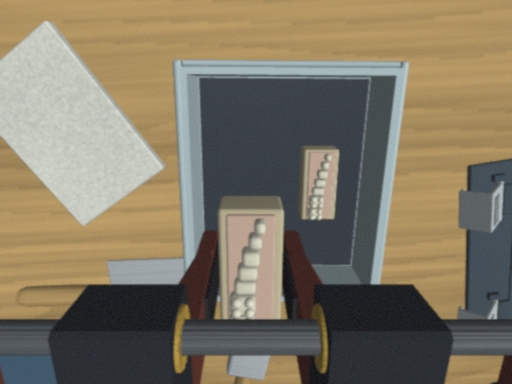

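>>> {"method": "carry_out", "body": {
  "targets": [
    [[0, 0, 0], [0, -4, -35], 10],
    [[0, 0, 0], [0, -4, -70], 10],
    [[0, 0, 0], [0, -4, -100], 10],
    [[0, 0, 0], [0, -4, -125], 10],
    [[0, 0, 0], [0, -4, -141], 10],
    [[0, 0, 0], [0, -4, -145], 10],
    [[0, 0, 0], [0, -4, -145], 10],
    [[0, 0, 0], [0, -4, -145], 40],
    [[0, 0, 0], [0, -4, -145], 40],
    [[0, 0, 0], [0, -4, -145], 40]
  ]
}}

```text
t: 21.08
ee_pos: [487.2, -339.3, 11.1]
orientation: [0.084, 3.14, -0.001]
ft_force: [-0.1, 0.1, -0.0]
width: 39.7
```

>>> {"method": "carry_out", "body": {
  "targets": [
    [[0, 0, 0], [0, 0, 25], 40],
    [[0, 0, 0], [0, 0, 60], 40],
    [[0, 0, 0], [0, 0, 100], 40],
    [[0, 0, 0], [0, 30, 125], 60],
    [[0, 0, 0], [0, 60, 145], 60],
    [[0, 0, 0], [0, 60, 145], 60],
    [[0, 0, 0], [0, 60, 145], 60],
    [[0, 0, 0], [0, 60, 145], 60]
  ]
}}

```text
t: 21.75
ee_pos: [486.7, -279.9, 155.5]
orientation: [0.084, 3.14, -0.001]
ft_force: [-0.2, -0.1, 0.1]
width: 59.7
```

Run:
```python
from h import *
st(); shot('wrist','w13'); places(['model1_center','model2_center'],'wrist');st()
```

```text
t 21.75 p [ 486.7 -279.9  155.5] rv [ 8.40e-02  3.14e+00 -1.00e-03] F [-0.2 -0.1  0.1] w 59.7 q [-0.54  0.42  1.82 -0.    0.9  -2.06]
wrist model2_center 0.86 [ 491.5 -274.9   17.3]
t 21.9 p [ 486.1 -280.3  154.4] rv [-8.600e-02 -3.139e+00 -1.000e-03] F [ 0.2 -0.1 -0.3] w 60.2 q [-0.54  0.42  1.82 -0.    0.9  -2.06]
```

View pics/w13.png

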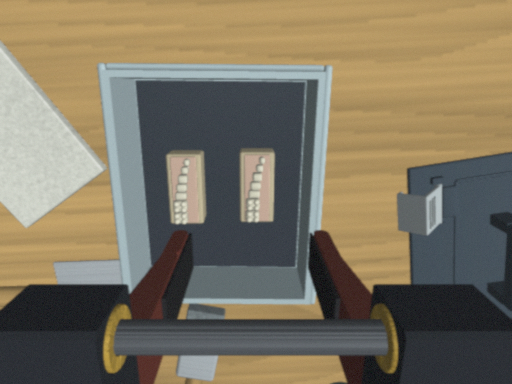

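Run:
```python
from h import *
im=cv2.imread('pics/w13.png')
a=cv2.resize(im[55:130,85:345],None,fx=3,fy=3,interpolation=cv2.INTER_CUBIC)
b=cv2.resize(im[235:315,85:345],None,fx=3,fy=3,interpolation=cv2.INTER_CUBIC)
cv2.imwrite('pics/w13c.png',np.vstack([a,b]))
```

```text
(no output)
```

View pics/w13c.png

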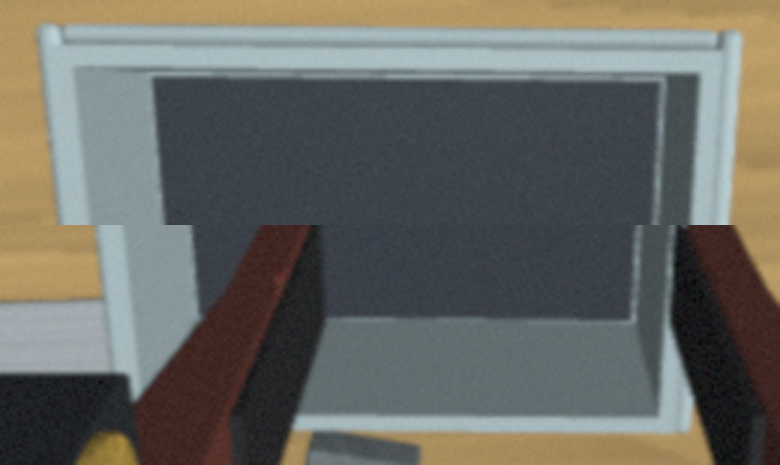

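Run:
```python
from h import *
f=lambda u,v:(85+u/3,55+v/3) 
g=lambda u,v:(85+u/3,235+(v-225)/3)
pts={'FL':f(77,67),'FR':f(698,75),'BR':g(658,413),'Lb':g(127,232),'Lb2':g(143,385),'Rb':g(671,232),'Bm':g(300,412)}
for k,p in pts.items(): print(k,np.round(p,1),np.round(ray('wrist',p,60),1))
st()
```

```text
FL [110.7  77.3] [ 393.4 -373.7   60. ]
FR [317.7  80. ] [ 403.3 -227.8   60. ]
BR [304.3 297.7] [ 580.3 -239.    60. ]
Lb [127.3 237.3] [ 516.1 -381.5   60. ]
Lb2 [132.7 288.3] [ 563.2 -384.5   60. ]
Rb [308.7 237.3] [ 524.2 -234.9   60. ]
Bm [185.  297.3] [ 574.4 -341.    60. ]
t 21.9 p [ 486.1 -280.3  154.4] rv [-8.600e-02 -3.139e+00 -1.000e-03] F [ 0.2 -0.1 -0.3] w 60.2 q [-0.54  0.42  1.82 -0.    0.9  -2.06]
```

Run:
```python
from h import *
o=[]
for n,f in (('scene','c5'),('side','s11')):
    im=cv2.imread('pics/%s.png'%f)
    o.append(rect(n,im,380,600,-410,-210,60,1.95))
cv2.imwrite('pics/r14.png',np.hstack(o)); print(np.hstack(o).shape)
```

```text
(429, 780, 3)
```

View pics/r14.png

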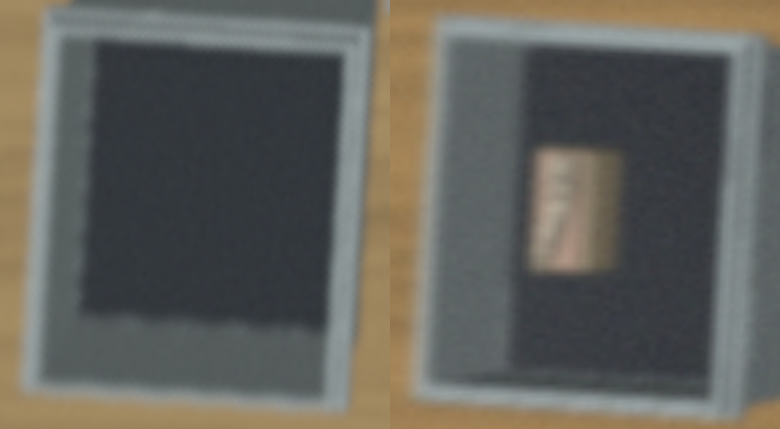

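>>> {"method": "carry_out", "body": {
  "targets": [
    [[0, 0, 2], [8, 38, 10], 50],
    [[0, 0, 4], [16, 76, 20], 50],
    [[0, 0, 6], [24, 114, 20], 50],
    [[0, 0, 8], [32, 152, 20], 50],
    [[0, 0, 9], [40, 190, 20], 50],
    [[0, 0, 9], [44, 225, 20], 50],
    [[0, 0, 9], [44, 231, 20], 50],
    [[0, 0, 9], [44, 231, 20], 50],
    [[0, 0, 9], [44, 231, 20], 50],
    [[0, 0, 9], [44, 231, 20], 50]
  ]
}}

```text
t: 22.73
ee_pos: [530.4, -50.2, 175.0]
orientation: [0.159, -3.137, 0.0]
ft_force: [-0.4, -0.2, 0.3]
width: 49.9
```

Run:
```python
from h import *
st(); shot('wrist','w15'); places(['lid_grip'],'wrist');st()
```

```text
t 22.73 p [530.4 -50.2 175. ] rv [ 0.159 -3.137  0.   ] F [-0.4 -0.2  0.3] w 49.9 q [-0.12  0.35  1.87 -0.    0.92 -1.79]
wrist lid_grip 0.61 [570.6 -44.9  40.6]
wrist lid_grip 0.23 [ 495.  -274.9   22.1]
t 22.83 p [530.5 -50.3 175.3] rv [ 0.158 -3.137  0.   ] F [ 0.6 -0.7 -0.3] w 50.0 q [-0.12  0.35  1.87 -0.    0.92 -1.79]
```

View pics/w15.png

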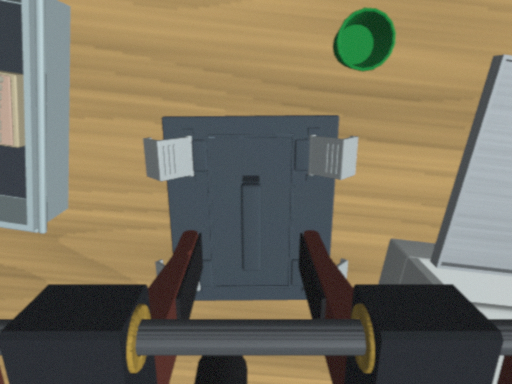

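Run:
```python
from h import *
for uv,z in (((251,184),47),((251.5,271),47),((163,117),14),((338,117),14),((174,300),14),((332,299),14)): print(uv,np.round(ray('wrist',uv,z),1))
im=cv2.imread('pics/w15.png'); cv2.imwrite('pics/w15c.png',cv2.resize(im[105:305,130:370],None,fx=3,fy=3,interpolation=cv2.INTER_CUBIC))
```

```text
(251, 184) [530.7 -49.6  47. ]
(251.5, 271) [615.6 -40.5  47. ]
(163, 117) [ 484.4 -135.5   14. ]
(338, 117) [468.3  24.4  14. ]
(174, 300) [ 678.  -118.5   14. ]
(332, 299) [659.5  51.5  14. ]
```

View pics/w15c.png

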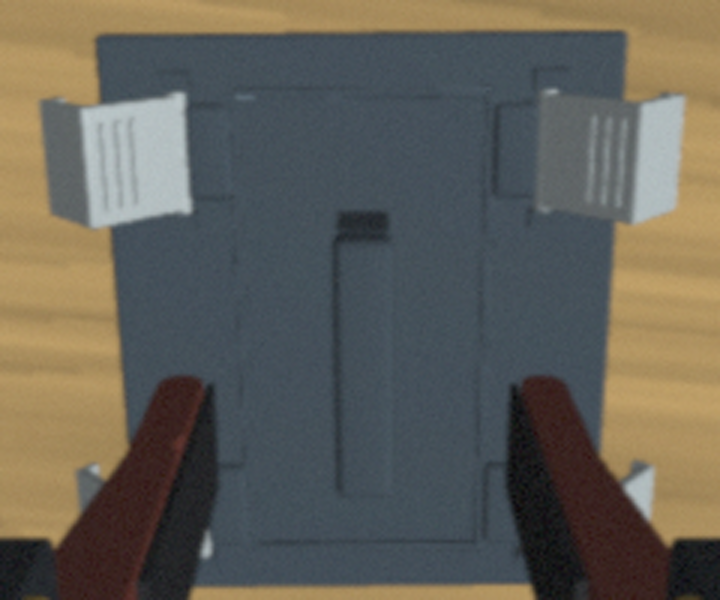

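>>> {"method": "carry_out", "body": {
  "targets": [
    [[0, 0, 0], [20, 2, -25], 50],
    [[0, 0, 0], [42, 4, -55], 50],
    [[0, 0, 0], [42, 4, -90], 50],
    [[0, 0, 0], [42, 4, -125], 50],
    [[0, 0, 0], [42, 4, -150], 50],
    [[0, 0, 0], [42, 4, -153], 50],
    [[0, 0, 0], [42, 4, -153], 5],
    [[0, 0, 0], [42, 4, -153], 5],
    [[0, 0, 0], [42, 4, -153], 5],
    [[0, 0, 0], [42, 4, -153], 5]
  ]
}}

```text
t: 23.67
ee_pos: [574.0, -45.1, 24.5]
orientation: [-0.161, 3.134, -0.001]
ft_force: [0.6, 0.1, 0.4]
width: 26.5
```

>>> {"method": "carry_out", "body": {
  "targets": [
    [[0, 0, 0], [0, 0, 0], 5],
    [[0, 0, 0], [0, 0, 0], 5],
    [[0, 0, 0], [0, 0, 0], 5]
  ]
}}

```text
t: 23.92
ee_pos: [573.6, -45.0, 24.1]
orientation: [-0.162, 3.135, -0.001]
ft_force: [-0.6, -1.6, 8.0]
width: 17.8
```

Run:
```python
from h import *
st(); shot('wrist','w16')
```

```text
t 23.92 p [573.6 -45.   24.1] rv [-1.620e-01  3.135e+00 -1.000e-03] F [-0.6 -1.6  8. ] w 17.8 q [-0.1   0.64  1.84 -0.    0.66 -1.77]
```

View pics/w16.png

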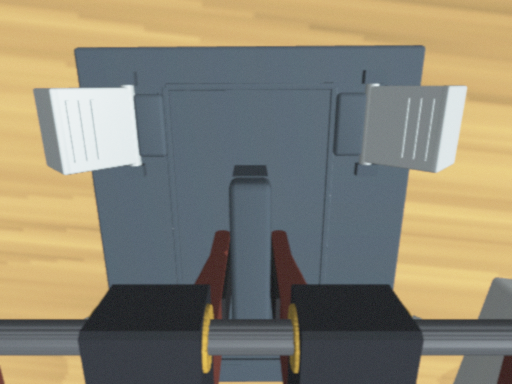

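Run:
```python
from h import *
o=monitor.get_obs(); R=cv2.Rodrigues(np.array(o['orientation']))[0]; p=np.array(o['ee_pos'])
for uv,z in (((250,181),47),((78,48),14),((422,46),14)):
    w=ray('wrist',uv,z); print(uv,np.round(w,1),np.round(R.T@(w-p),1))
print(R)
```

```text
(250, 181) [530.4 -49.3  47. ] [ 43.4   0.2 -23. ]
(78, 48) [ 484.2 -134.1   14. ] [ 98.2 -79.4   9.9]
(422, 46) [467.   23.8  14. ] [98.9 79.4  9.8]
[[-9.94642325e-01 -1.03349997e-01  2.32873684e-03]
 [-1.03351616e-01  9.94644711e-01 -5.85833545e-04]
 [-2.25571988e-03 -8.23373556e-04 -9.99997117e-01]]
```

>>> {"method": "carry_out", "body": {
  "targets": [
    [[0, 0, 0], [0, 0, 12], 5],
    [[0, 0, 0], [0, 0, 35], 5],
    [[0, 0, 0], [0, 0, 65], 5],
    [[0, 0, 0], [0, 0, 95], 5],
    [[0, 0, 0], [0, 0, 110], 5],
    [[0, 0, 0], [0, 0, 115], 5]
  ]
}}

```text
t: 24.47
ee_pos: [573.8, -44.8, 140.9]
orientation: [-0.161, 3.133, -0.001]
ft_force: [0.7, 0.7, -6.3]
width: 18.3
```

>>> {"method": "carry_out", "body": {
  "targets": [
    [[0, 0, -1], [-7, -20, 0], 5],
    [[0, 0, -2], [-17, -50, 0], 5],
    [[0, 0, -3], [-27, -80, 0], 5],
    [[0, 0, -4], [-37, -110, 0], 5],
    [[0, 0, -5], [-47, -140, 0], 5],
    [[0, 0, -6], [-57, -170, 0], 5],
    [[0, 0, -7], [-67, -200, 0], 5],
    [[0, 0, -8], [-77, -230, 0], 5],
    [[0, 0, -9], [-84, -253, 0], 5],
    [[0, 0, -9.3], [-86, -262, 0], 5]
  ]
}}

```text
t: 25.3
ee_pos: [484.6, -309.0, 136.6]
orientation: [-0.098, -3.138, -0.001]
ft_force: [-0.6, 0.5, -5.1]
width: 17.8
```

>>> {"method": "carry_out", "body": {
  "targets": [
    [[0, 0, 0], [0, 0, 0], 5],
    [[0, 0, 0], [0, 0, 0], 5],
    [[0, 0, 0], [0, 0, 0], 5]
  ]
}}

```text
t: 25.55
ee_pos: [486.4, -305.5, 137.0]
orientation: [-0.092, -3.139, -0.002]
ft_force: [-0.5, -0.1, -6.1]
width: 17.7
```

Run:
```python
from h import *
o=st(); shot('wrist','w17'); shot('side','s17'); shot('scene','c17')
o=st(); R=cv2.Rodrigues(np.array(o['orientation']))[0]; p=np.array(o['ee_pos'])
print('jaw',np.degrees(np.arctan2(R[1,1],R[0,1])))
# predicted bar end
print(proj('wrist',p+R@np.array([43.4,.2,-23])),proj('wrist',p+R@np.array([98.5,-79.4,9.9])),proj('wrist',p+R@np.array([98.5,79.4,9.9])))
cv2.imwrite('pics/m17.png',np.hstack([cv2.resize(cv2.imread('pics/s17.png')[190:350,150:310],(400,400)),cv2.resize(cv2.imread('pics/c17.png')[190:350,90:250],(400,400))]))
```

```text
t 25.55 p [ 486.4 -305.5  137. ] rv [-9.200e-02 -3.139e+00 -2.000e-03] F [-0.5 -0.1 -6.1] w 17.7 q [-0.58  0.46  1.8   0.    0.88 -2.09]
t 25.7 p [ 486.9 -305.5  137.3] rv [-9.10e-02 -3.14e+00 -1.00e-03] F [-0.2  0.1 -6.7] w 18.4 q [-0.58  0.46  1.8   0.    0.88 -2.09]
jaw 86.690158738616
[250.25129697 181.0955395 ] [78.10401163 47.40070547] [421.79395491  47.14950672]
```

View pics/w17.png

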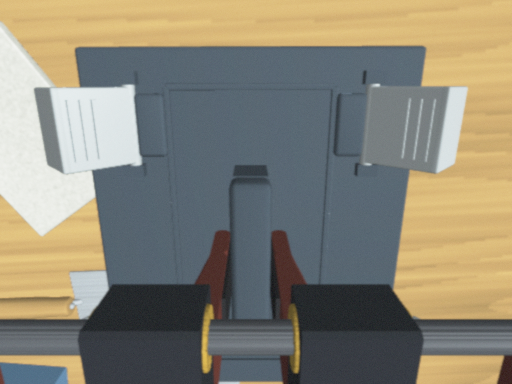

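View pics/m17.png

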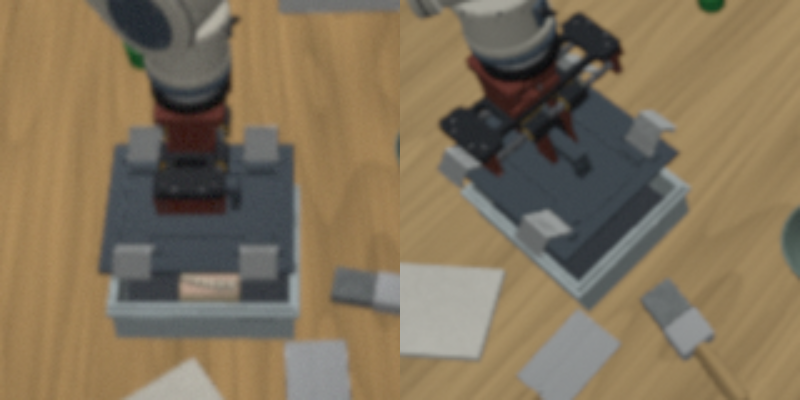

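>>> {"method": "carry_out", "body": {
  "targets": [
    [[0, 0, 0], [1, -1, -15], 5],
    [[0, 0, 0], [1.5, -1.5, -32], 5],
    [[0, 0, 0], [1.5, -1.5, -44], 5],
    [[0, 0, 0], [1.5, -1.5, -50], 5],
    [[0, 0, 0], [1.5, -1.5, -54], 5],
    [[0, 0, 0], [1.5, -1.5, -57], 5],
    [[0, 0, 0], [1.5, -1.5, -59], 5]
  ]
}}

```text
t: 26.28
ee_pos: [488.4, -308.3, 78.6]
orientation: [0.093, 3.14, -0.0]
ft_force: [-0.4, 0.1, -5.7]
width: 17.8
```

Run:
```python
from h import *
o=st(); print(o['moment'])
```

```text
t 26.28 p [ 488.4 -308.3   78.6] rv [ 0.093  3.14  -0.   ] F [-0.4  0.1 -5.7] w 17.8 q [-0.58  0.55  1.82  0.    0.77 -2.1 ]
[0.04540446 0.01573608 0.03530929]
```

>>> {"method": "carry_out", "body": {
  "targets": [
    [[0, 0, 0], [0, 0, -1.5], 5],
    [[0, 0, 0], [0, 0, -2.5], 5],
    [[0, 0, 0], [0, 0, -2.5], 5],
    [[0, 0, 0], [0, 0, -2.5], 5]
  ]
}}

```text
t: 26.62
ee_pos: [488.4, -308.4, 76.4]
orientation: [0.094, 3.14, -0.001]
ft_force: [0.5, -0.0, -5.1]
width: 17.3
```

>>> {"method": "carry_out", "body": {
  "targets": [
    [[0, 0, 0], [0, 0, 0], 40],
    [[0, 0, 0], [0, 0, 0], 40],
    [[0, 0, 0], [0, 0, 0], 40],
    [[0, 0, 0], [0, 0, 0], 40],
    [[0, 0, 0], [0, 0, 30], 40],
    [[0, 0, 0], [0, 0, 65], 40],
    [[0, 0, 0], [0, 0, 80], 0],
    [[0, 0, 0], [0, 0, 80], 0],
    [[0, 0, 0], [0, 0, 80], 0],
    [[0, 0, 0], [0, 0, 80], 0]
  ]
}}

```text
t: 27.45
ee_pos: [487.6, -307.9, 155.2]
orientation: [-0.093, -3.139, -0.001]
ft_force: [0.4, -0.5, -0.1]
width: 16.9
```

Run:
```python
from h import *
st(); shot('wrist','w18'); places(['lid_grip'],'wrist'); shot('side','s18');places(['lid_grip'],'side'); shot('scene','c18');places(['lid_grip'],'scene')
cv2.imwrite('pics/m18.png',np.hstack([cv2.resize(cv2.imread('pics/s18.png')[190:350,150:310],(400,400)),cv2.resize(cv2.imread('pics/c18.png')[190:350,90:250],(400,400))]))
```

```text
t 27.45 p [ 487.6 -307.9  155.2] rv [-9.300e-02 -3.139e+00 -1.000e-03] F [ 0.4 -0.5 -0.1] w 16.9 q [-0.58  0.44  1.79  0.    0.92 -2.1 ]
side lid_grip 0.77 [ 486.1 -313.4   92.7]
side lid_grip 0.59 [774.2 -62.5  -0.9]
scene lid_grip 0.94 [ 488.3 -310.1   89.2]
scene lid_grip 0.54 [591.4 321.8  92.6]
```

View pics/w18.png

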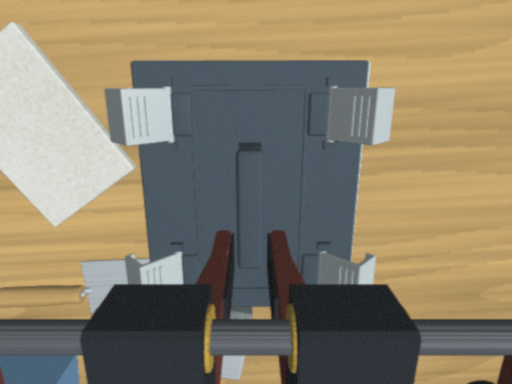

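View pics/m18.png

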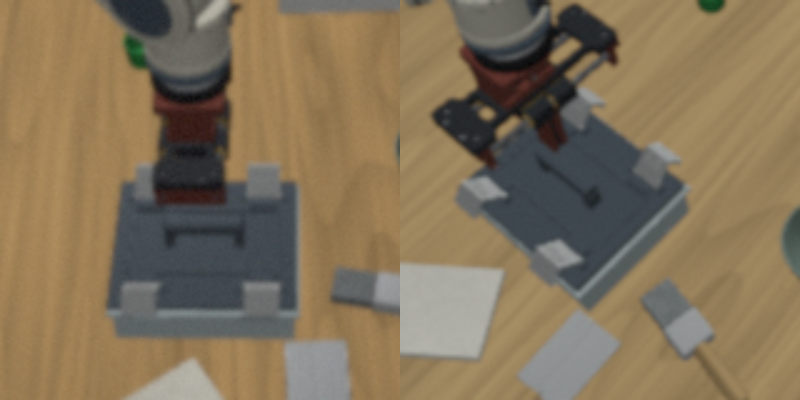

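Run:
```python
from h import *
st()
c=np.array([487.6,-308.3]);a=np.radians(-3.4);E=np.array([[np.cos(a),-np.sin(a)],[np.sin(a),np.cos(a)]])
for x in (-80,-44):
  for y in (-81.4,-58,58,81.4):
    w=c+E@[x,y]; print(x,y,np.round(proj('wrist',[*w,92 if abs(y)>60 else 70]),0))
```

```text
t 27.75 p [ 487.7 -308.   155.1] rv [-9.300e-02 -3.139e+00 -1.000e-03] F [-0.2  0.3  0.8] w 0.8 q [-0.58  0.44  1.79 -0.    0.92 -2.1 ]
-80 -81.4 [119.  88.]
-80 -58 [165.  88.]
-80 58 [334.  88.]
-80 81.4 [380.  88.]
-44 -81.4 [125. 146.]
-44 -58 [169. 141.]
-44 58 [331. 141.]
-44 81.4 [374. 146.]
```

>>> {"method": "carry_out", "body": {
  "targets": [
    [[0, 0, 0], [22, 26, 0], 0],
    [[0, 0, 0], [46, 54, -10], 0],
    [[0, 0, 0], [67, 78, -25], 0],
    [[0, 0, 0], [67, 78, -45], 0],
    [[0, 0, 0], [67, 78, -60], 0],
    [[0, 0, 0], [67, 78, -70], 0],
    [[0, 0, 0], [67, 78, -78], 0],
    [[0, 0, 0], [67, 78, -82], 0],
    [[0, 0, 0], [67, 78, -82], 0]
  ]
}}

```text
t: 28.5
ee_pos: [554.7, -229.2, 72.9]
orientation: [-0.092, -3.138, -0.002]
ft_force: [-0.4, 0.4, -0.3]
width: 0.3
```

Run:
```python
from h import *
st()
```

```text
t 28.5 p [ 554.7 -229.2   72.9] rv [-9.200e-02 -3.138e+00 -2.000e-03] F [-0.4  0.4 -0.3] w 0.3 q [-0.41  0.59  1.77  0.    0.79 -1.92]
```

>>> {"method": "carry_out", "body": {
  "targets": [
    [[0, 0, 0], [0, 0, 20], 0],
    [[0, 0, 0], [-10, -10, 55], 0],
    [[0, 0, 0], [-35, -40, 65], 0],
    [[0, 0, 0], [-60, -70, 65], 0],
    [[0, 0, 0], [-85, -100, 65], 0]
  ]
}}

```text
t: 28.92
ee_pos: [469.8, -331.9, 140.4]
orientation: [0.091, 3.138, -0.003]
ft_force: [-0.4, -1.4, -0.3]
width: 0.4
```

Run:
```python
from h import *
st(); shot('side','s19'); shot('scene','c19')
cv2.imwrite('pics/m19.png',np.hstack([cv2.resize(cv2.imread('pics/s19.png')[220:350,180:310],(400,400)),cv2.resize(cv2.imread('pics/c19.png')[210:320,100:220],(400,400))]))
```

```text
t 28.92 p [ 469.8 -331.9  140.4] rv [ 9.100e-02  3.138e+00 -3.000e-03] F [-0.4 -1.4 -0.3] w 0.4 q [-0.64  0.46  1.8  -0.    0.88 -2.15]
```

View pics/m19.png

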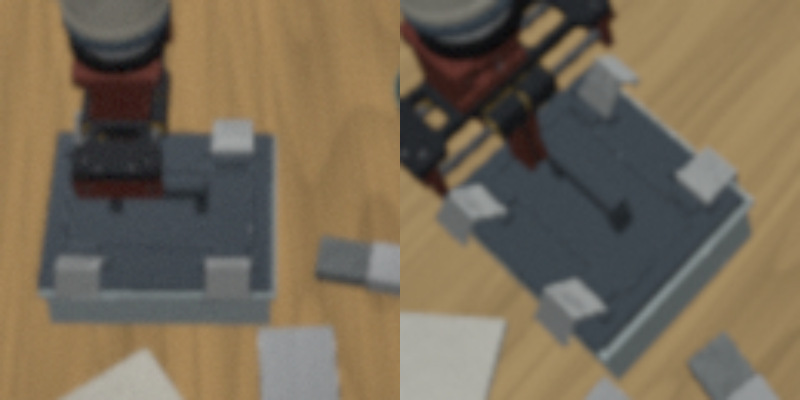

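>>> {"method": "carry_out", "body": {
  "targets": [
    [[0, 0, 0], [-25, -28, 0], 0],
    [[0, 0, 0], [-49, -56, -10], 0],
    [[0, 0, 0], [-49, -56, -28], 0],
    [[0, 0, 0], [-49, -56, -43], 0],
    [[0, 0, 0], [-49, -56, -53], 0],
    [[0, 0, 0], [-49, -56, -61], 0],
    [[0, 0, 0], [-49, -56, -65], 0],
    [[0, 0, 0], [-49, -56, -65], 0]
  ]
}}

```text
t: 29.68
ee_pos: [421.3, -386.3, 73.4]
orientation: [-0.094, -3.14, -0.0]
ft_force: [0.3, -0.2, 0.3]
width: 0.6
```

>>> {"method": "carry_out", "body": {
  "targets": [
    [[0, 0, 0], [0, 0, 20], 0],
    [[0, 0, 0], [0, 10, 50], 0],
    [[0, 0, 0], [3, 45, 60], 0],
    [[0, 0, 0], [5, 80, 60], 0]
  ]
}}

```text
t: 30.02
ee_pos: [428.0, -306.9, 136.7]
orientation: [0.096, 3.136, -0.004]
ft_force: [1.6, 0.4, -0.4]
width: 0.6
```

Run:
```python
from h import *
st(); shot('side','s20'); shot('scene','c20')
cv2.imwrite('pics/m20.png',np.hstack([cv2.resize(cv2.imread('pics/s20.png')[220:350,180:310],(400,400)),cv2.resize(cv2.imread('pics/c20.png')[210:320,100:220],(400,400))]))
```

```text
t 30.02 p [ 428.  -306.9  136.7] rv [ 0.096  3.136 -0.004] F [ 1.6  0.4 -0.4] w 0.6 q [-0.64  0.4   1.91  0.    0.82 -2.15]
```

View pics/m20.png

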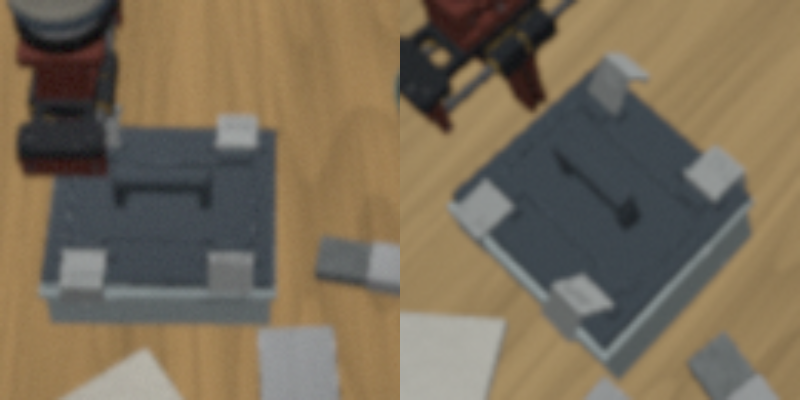

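>>> {"method": "carry_out", "body": {
  "targets": [
    [[0, 0, 0], [2, 40, 0], 0],
    [[0, 0, 0], [4, 78, -5], 0],
    [[0, 0, 0], [4, 83, -20], 0],
    [[0, 0, 0], [4, 83, -38], 0],
    [[0, 0, 0], [4, 83, -48], 0],
    [[0, 0, 0], [4, 83, -56], 0],
    [[0, 0, 0], [4, 83, -60], 0],
    [[0, 0, 0], [4, 83, -60], 0]
  ]
}}

```text
t: 30.78
ee_pos: [429.8, -223.3, 73.2]
orientation: [-0.093, -3.139, -0.001]
ft_force: [0.6, -0.2, -0.5]
width: 0.3
```

>>> {"method": "carry_out", "body": {
  "targets": [
    [[0, 0, 0], [0, 0, 20], 0],
    [[0, 0, 0], [10, -10, 55], 0],
    [[0, 0, 0], [35, -40, 65], 0],
    [[0, 0, 0], [55, -75, 65], 0],
    [[0, 0, 0], [75, -110, 65], 0]
  ]
}}

```text
t: 31.2
ee_pos: [506.9, -335.4, 141.4]
orientation: [0.092, 3.137, -0.003]
ft_force: [0.8, -0.0, -0.2]
width: 1.0
```

Run:
```python
from h import *
st(); shot('side','s21'); shot('scene','c21')
cv2.imwrite('pics/m21.png',np.hstack([cv2.resize(cv2.imread('pics/s21.png')[220:350,180:310],(400,400)),cv2.resize(cv2.imread('pics/c21.png')[210:320,100:220],(400,400))]))
```

```text
t 31.2 p [ 506.9 -335.4  141.4] rv [ 9.200e-02  3.137e+00 -3.000e-03] F [ 0.8 -0.  -0.2] w 1.0 q [-0.6   0.5   1.73 -0.    0.91 -2.12]
```

View pics/m21.png

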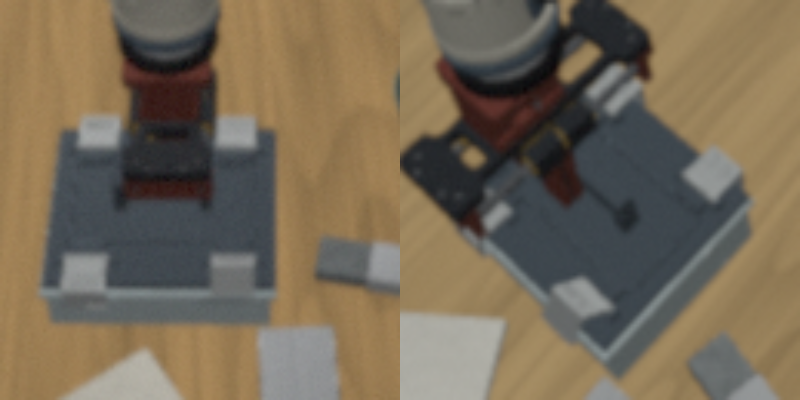

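>>> {"method": "carry_out", "body": {
  "targets": [
    [[0, 0, 0], [20, -30, 0], 0],
    [[0, 0, 0], [40, -60, -10], 0],
    [[0, 0, 0], [40, -60, -28], 0],
    [[0, 0, 0], [40, -60, -43], 0],
    [[0, 0, 0], [40, -60, -53], 0],
    [[0, 0, 0], [40, -60, -61], 0],
    [[0, 0, 0], [40, -60, -65], 0],
    [[0, 0, 0], [40, -60, -65], 0]
  ]
}}

```text
t: 31.97
ee_pos: [544.7, -394.1, 74.1]
orientation: [0.094, 3.14, -0.001]
ft_force: [-0.5, 0.5, 0.6]
width: 0.6
```

>>> {"method": "carry_out", "body": {
  "targets": [
    [[0, 0, 0], [0, 0, 20], 0],
    [[0, 0, 0], [-10, 10, 55], 0],
    [[0, 0, 0], [-20, 45, 70], 0],
    [[0, 0, 0], [-30, 83, 80], 30],
    [[0, 0, 0], [-40, 122, 85], 40],
    [[0, 0, 1], [-50, 161, 85], 40],
    [[0, 0, 2], [-60, 200, 85], 40],
    [[0, 0, 3], [-70, 239, 85], 40],
    [[0, 0, 3], [-80, 278, 85], 40],
    [[0, 0, 3], [-90, 317, 85], 40]
  ]
}}

```text
t: 32.8
ee_pos: [453.4, -74.3, 159.2]
orientation: [-0.012, -3.141, -0.001]
ft_force: [-0.2, 1.0, 0.1]
width: 39.6
```

Run:
```python
from h import *
st(); shot('side','s22'); shot('scene','c22'); places(['tray_pull'],'side')
cv2.imwrite('pics/m22.png',np.hstack([cv2.resize(cv2.imread('pics/s22.png')[220:350,180:310],(400,400)),cv2.resize(cv2.imread('pics/c22.png')[210:320,100:220],(400,400))]))
```

```text
t 32.8 p [453.4 -74.3 159.2] rv [-1.200e-02 -3.141e+00 -1.000e-03] F [-0.2  1.   0.1] w 39.6 q [-0.19  0.28  2.04  0.    0.83 -1.75]
```

View pics/m22.png

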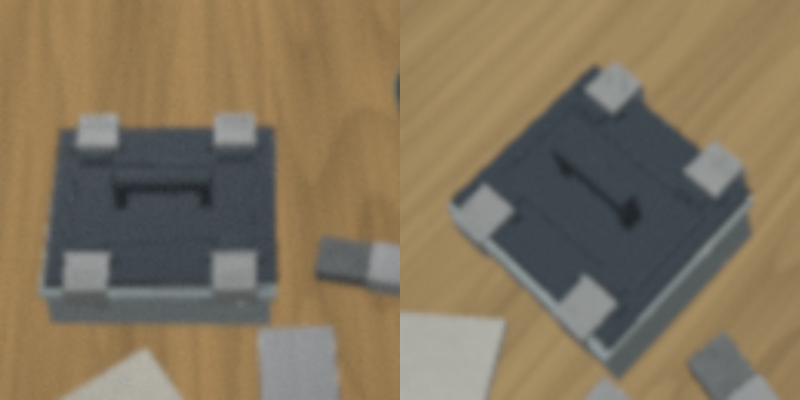

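View pics/s22.png

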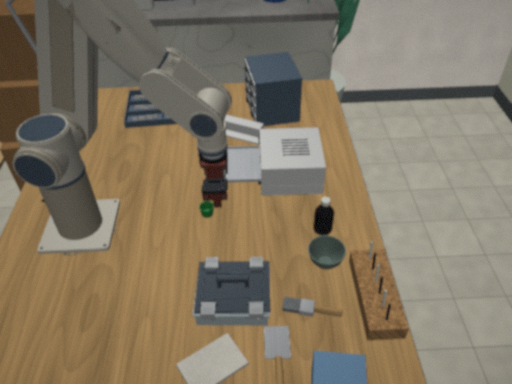

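>>> {"method": "carry_out", "body": {
  "targets": [
    [[0, 0, 0], [0, 39, 0], 40],
    [[0, 0, 0], [0, 78, 0], 40],
    [[0, 0, 0], [-5, 117, 0], 40],
    [[0, 0, 0], [-13, 155, 0], 40],
    [[0, 0, -1], [-25, 192, 0], 40],
    [[0, 0, -1], [-40, 228, 0], 40],
    [[0, 0, -1], [-55, 263, 0], 40],
    [[0, 0, -1], [-68, 292, 0], 40],
    [[0, 0, -1], [-68, 293, 0], 40],
    [[0, 0, -1], [-68, 293, 0], 40]
  ]
}}

```text
t: 33.78
ee_pos: [387.3, 217.4, 159.2]
orientation: [0.034, 3.141, 0.0]
ft_force: [0.3, -0.7, -0.4]
width: 40.2
```

Run:
```python
from h import *
st(); shot('wrist','w23'); print(proj('wrist',[386,216,108]))
for d in place_of('tray_pull','wrist')[:1]: print(c2w('wrist',d['point']))
st()
```

```text
t 33.78 p [387.3 217.4 159.2] rv [0.034 3.141 0.   ] F [ 0.3 -0.7 -0.4] w 40.2 q [ 0.48  0.26  2.07 -0.    0.82 -1.06]
[249.28993725 212.89439063]
[384.48902692 218.06877335  95.54706961]
t 33.88 p [387.8 215.9 159.1] rv [ 0.039  3.141 -0.   ] F [-0.6 -0.5 -0.3] w 40.2 q [ 0.48  0.26  2.07 -0.    0.82 -1.06]
```

View pics/w23.png

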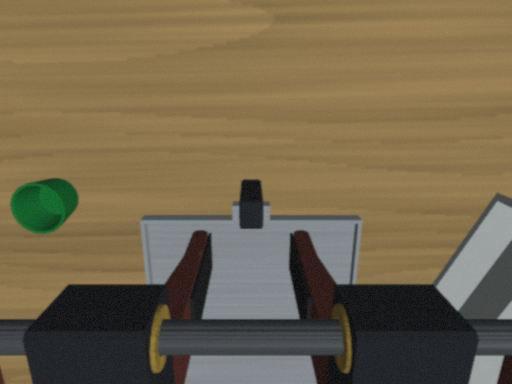

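>>> {"method": "carry_out", "body": {
  "targets": [
    [[0, 0, 0], [-2, 1, -30], 40],
    [[0, 0, 0], [-2, 1, -60], 40],
    [[0, 0, 0], [-2, 1, -80], 40],
    [[0, 0, 0], [-2, 1, -82], 5],
    [[0, 0, 0], [-2, 1, -82], 5],
    [[0, 0, 0], [-2, 1, -82], 5],
    [[0, 0, 0], [-2, 1, -82], 5],
    [[0, 0, 0], [-2, 1, -82], 5],
    [[0, 0, 0], [-2, 1, -82], 5]
  ]
}}

```text
t: 34.63
ee_pos: [386.1, 217.9, 78.2]
orientation: [0.038, 3.139, 0.001]
ft_force: [1.3, -2.2, 7.2]
width: 15.4
```

>>> {"method": "carry_out", "body": {
  "targets": [
    [[0, 0, 0], [12, 0, 0], 5],
    [[0, 0, 0], [32, 0, 0], 5],
    [[0, 0, 0], [55, -1, 0], 5],
    [[0, 0, 0], [78, -1, 0], 5],
    [[0, 0, 0], [101, -1, 0], 5],
    [[0, 0, 0], [124, -2, 0], 5],
    [[0, 0, 0], [147, -2, 0], 5],
    [[0, 0, 0], [168, -2, 0], 5],
    [[0, 0, 0], [181, -3, 0], 5],
    [[0, 0, 0], [184, -3, 0], 5]
  ]
}}

```text
t: 35.47
ee_pos: [569.5, 213.7, 78.1]
orientation: [-0.04, -3.139, 0.002]
ft_force: [-12.8, -4.5, 16.4]
width: 15.7
```

>>> {"method": "carry_out", "body": {
  "targets": [
    [[0, 0, 0], [2, 0, 0], 5],
    [[0, 0, 0], [2, 0, 0], 5],
    [[0, 0, 0], [2, 0, 0], 5]
  ]
}}

```text
t: 35.72
ee_pos: [569.5, 213.8, 78.1]
orientation: [-0.038, -3.138, 0.003]
ft_force: [-7.5, -5.6, 9.9]
width: 15.7
```

Run:
```python
from h import *
st()
```

```text
t 35.72 p [569.5 213.8  78.1] rv [-3.800e-02 -3.138e+00  3.000e-03] F [-7.5 -5.6  9.9] w 15.7 q [ 0.34  0.59  1.75 -0.    0.81 -1.21]
```

>>> {"method": "carry_out", "body": {
  "targets": [
    [[0, 0, 0], [-2, 0, 0], 40],
    [[0, 0, 0], [-2, 0, 0], 40],
    [[0, 0, 0], [-2, 0, 0], 40],
    [[0, 0, 0], [-2, 0, 0], 40],
    [[0, 0, 0], [-2, 0, 35], 40],
    [[0, 0, 0], [-2, 0, 75], 40],
    [[0, 0, -7], [-10, 15, 105], 40],
    [[0, 0, -14], [-20, 35, 115], 40],
    [[0, 0, -21], [-30, 60, 115], 40],
    [[0, 0, -28], [-40, 90, 115], 40]
  ]
}}

```text
t: 36.55
ee_pos: [531.6, 305.2, 193.7]
orientation: [0.808, 3.034, 0.003]
ft_force: [-0.2, 0.4, -0.7]
width: 40.1
```

Run:
```python
from h import *
st(); shot('side','s24'); cv2.imwrite('pics/s24c.png',cv2.resize(cv2.imread('pics/s24.png')[90:230,150:350],(800,560)))
```

```text
t 36.55 p [531.6 305.2 193.7] rv [8.080e-01 3.034e+00 3.000e-03] F [-0.2  0.4 -0.7] w 40.1 q [ 0.5   0.44  1.68 -0.    1.02 -0.55]
```

View pics/s24c.png

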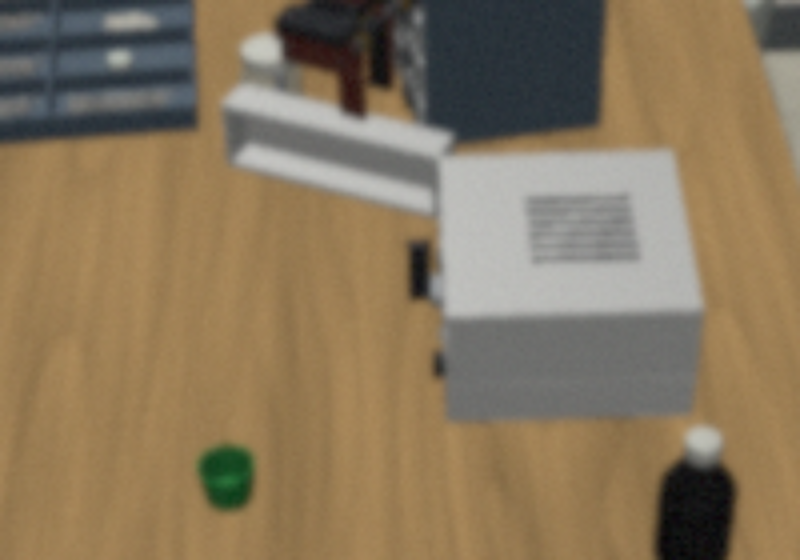

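>>> {"method": "carry_out", "body": {
  "targets": [
    [[0, 0, -7], [-8, 18, 0], 40],
    [[0, 0, -14], [-16, 36, 0], 40],
    [[0, 0, -21], [-24, 54, 0], 40],
    [[0, 0, -28], [-32, 72, 0], 40],
    [[0, 0, -35], [-40, 90, 0], 40],
    [[0, 0, -42], [-48, 108, 0], 40],
    [[0, 0, -49], [-56, 126, 0], 40],
    [[0, 0, -56], [-64, 144, 0], 40],
    [[0, 0, -63], [-72, 162, 0], 40],
    [[0, 0, -70], [-77, 177, 0], 40]
  ]
}}

```text
t: 37.43
ee_pos: [453.3, 482.9, 191.8]
orientation: [-2.401, -2.026, 0.0]
ft_force: [0.3, 0.9, -0.2]
width: 39.9
```

>>> {"method": "carry_out", "body": {
  "targets": [
    [[0, 0, -7], [0, 0, 0], 40],
    [[0, 0, -14], [0, 0, 0], 40],
    [[0, 0, -15], [0, 0, 0], 40],
    [[0, 0, -15], [0, 0, 0], 40]
  ]
}}

```text
t: 37.77
ee_pos: [454.1, 481.7, 191.8]
orientation: [2.638, 1.706, -0.001]
ft_force: [-0.6, 0.6, -0.9]
width: 40.2
```

Run:
```python
from h import *
st(); shot('wrist','w25'); print(proj('wrist',[452.2,480.7,117]),proj('wrist',[452.2,480.7,52]))
for d in place_of('door_handle','wrist')[:1]: print(c2w('wrist',d['point']))
st()
```

```text
t 37.77 p [454.1 481.7 191.8] rv [ 2.638e+00  1.706e+00 -1.000e-03] F [-0.6  0.6 -0.9] w 40.2 q [0.8  0.51 1.57 0.   1.07 1.22]
[248.78701907 205.05240348] [249.0553482  181.38588253]
[450.52002687 478.85648063  92.8661392 ]
t 37.87 p [454.2 481.6 191.9] rv [ 2.638  1.706 -0.   ] F [ 0.4 -0.   1.5] w 40.3 q [0.8  0.51 1.57 0.   1.07 1.22]
```

View pics/w25.png

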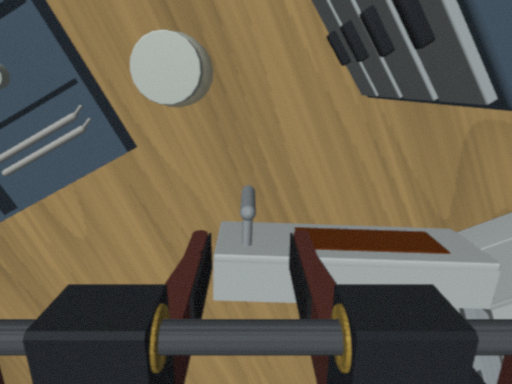

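>>> {"method": "carry_out", "body": {
  "targets": [
    [[0, 0, 0], [-3.5, -4, -30], 40],
    [[0, 0, 0], [-3.5, -4, -65], 40],
    [[0, 0, 0], [-3.5, -4, -100], 40],
    [[0, 0, 0], [-3.5, -4, -115], 40],
    [[0, 0, 0], [-3.5, -4, -115], 5],
    [[0, 0, 0], [-3.5, -4, -115], 5],
    [[0, 0, 0], [-3.5, -4, -115], 5],
    [[0, 0, 0], [-3.5, -4, -115], 5],
    [[0, 0, 0], [-3.5, -4, -115], 5],
    [[0, 0, 0], [-3.5, -4, -115], 5]
  ]
}}

```text
t: 38.7
ee_pos: [451.0, 479.2, 79.0]
orientation: [-2.639, -1.701, -0.005]
ft_force: [-3.0, 3.2, 5.0]
width: 11.2
```

Run:
```python
from h import *
o=st(); p=np.array(o['ee_pos'][:2]); h=np.array([591.,323.]); v=p-h; r=np.hypot(*v); a=np.arctan2(v[1],v[0]); print(r,np.degrees(a))
for k in range(0,132,6):
    q=h+r*np.array([np.cos(a+np.radians(k)),np.sin(a+np.radians(k))]); print(k,np.round(q-p,0))
```

```text
t 38.7 p [451.  479.2  79. ] rv [-2.639 -1.701 -0.005] F [-3.   3.2  5. ] w 11.2 q [0.8  0.64 1.63 0.   0.86 1.22]
209.78130178414875 131.86406652082357
0 [0. 0.]
6 [-16. -15.]
12 [-29. -33.]
18 [-41. -51.]
24 [-51. -70.]
30 [-59. -91.]
36 [ -65. -112.]
42 [ -69. -134.]
48 [ -70. -156.]
54 [ -69. -178.]
60 [ -65. -199.]
66 [ -60. -221.]
72 [ -52. -241.]
78 [ -42. -261.]
84 [ -30. -279.]
90 [ -16. -296.]
96 [  -1. -312.]
102 [  16. -326.]
108 [  35. -338.]
114 [  54. -348.]
120 [  75. -356.]
126 [  96. -361.]
```

>>> {"method": "carry_out", "body": {
  "targets": [
    [[0, 0, 3], [-8, -7, 0], 5],
    [[0, 0, 7], [-18, -18, 0], 5],
    [[0, 0, 12], [-29, -33, 0], 5],
    [[0, 0, 18], [-41, -51, 0], 5],
    [[0, 0, 24], [-51, -70, 0], 5],
    [[0, 0, 30], [-59, -91, 0], 5],
    [[0, 0, 36], [-65, -112, 0], 5],
    [[0, 0, 42], [-69, -134, 0], 5]
  ]
}}

```text
t: 39.37
ee_pos: [382.6, 344.1, 78.9]
orientation: [1.846, 2.54, 0.007]
ft_force: [8.5, -0.3, 3.1]
width: 11.1
```

Run:
```python
from h import *
o=st(); p=np.array(o['ee_pos'][:2]); h=np.array([591.,323.]); v=p-h; r=np.hypot(*v); a=np.degrees(np.arctan2(v[1],v[0]))%360; print(r,a,'left',248.7-a)
```

```text
t 39.37 p [382.6 344.1  78.9] rv [1.846 2.54  0.007] F [ 8.5 -0.3  3.1] w 11.1 q [ 0.71  0.48  1.96 -0.    0.69  0.4 ]
209.49219744355878 174.21225263852625 left 74.48774736147374
```

>>> {"method": "carry_out", "body": {
  "targets": [
    [[0, 0, 6], [0, -22, 0], 5],
    [[0, 0, 12], [1, -44, 0], 5],
    [[0, 0, 18], [4, -65, 0], 5],
    [[0, 0, 24], [9, -87, 0], 5],
    [[0, 0, 30], [17, -107, 0], 5],
    [[0, 0, 36], [27, -127, 0], 5],
    [[0, 0, 42], [39, -145, 0], 5],
    [[0, 0, 48], [53, -162, 0], 5],
    [[0, 0, 54], [68, -178, 0], 5]
  ]
}}

```text
t: 40.12
ee_pos: [452.8, 165.7, 78.9]
orientation: [0.493, 3.097, 0.005]
ft_force: [8.2, 10.8, -3.2]
width: 11.5
```

Run:
```python
from h import *
o=st(); p=np.array(o['ee_pos'][:2]); h=np.array([591.,323.]); v=p-h; r=np.hypot(*v); a=np.degrees(np.arctan2(v[1],v[0]))%360; print(r,a,'left',248.7-a)
print([515.6,129.3]-p)
```

```text
t 40.12 p [452.8 165.7  78.9] rv [0.493 3.097 0.005] F [ 8.2 10.8 -3.2] w 11.5 q [ 0.33  0.45  2.03  0.    0.65 -0.93]
209.3575396708317 228.69072073617525 left 20.009279263824737
[ 62.8017961 -36.4395696]
```

>>> {"method": "carry_out", "body": {
  "targets": [
    [[0, 0, 6], [17, -14, 0], 5],
    [[0, 0, 12], [36, -25, 0], 5],
    [[0, 0, 16], [50, -32, 0], 5],
    [[0, 0, 20], [60, -36, 0], 5],
    [[0, 0, 20], [64, -37, 0], 5],
    [[0, 0, 20], [66, -37, 0], 5]
  ]
}}

```text
t: 40.62
ee_pos: [512.5, 129.8, 78.3]
orientation: [0.042, -3.135, -0.003]
ft_force: [-21.0, 11.8, 22.1]
width: 11.6
```

Run:
```python
from h import *
st(); shot('side','s26'); cv2.imwrite('pics/s26c.png',cv2.resize(cv2.imread('pics/s26.png')[90:230,150:350],(800,560)))
```

```text
t 40.62 p [512.5 129.8  78.3] rv [ 4.200e-02 -3.135e+00 -3.000e-03] F [-21.   11.8  22.1] w 11.6 q [ 0.22  0.5   1.92  0.    0.72 -1.38]
```

View pics/s26c.png

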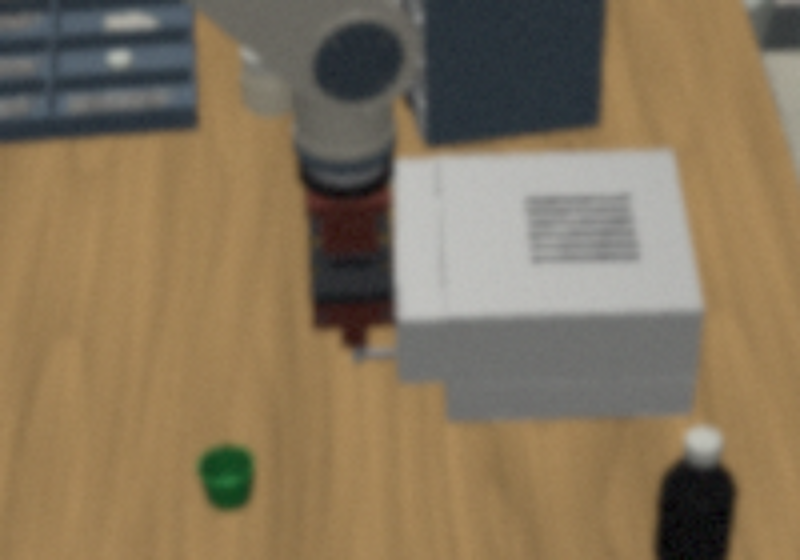

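>>> {"method": "carry_out", "body": {
  "targets": [
    [[0, 0, 0], [0, 0, 0], 30],
    [[0, 0, 0], [0, 0, 0], 30],
    [[0, 0, 0], [0, 0, 0], 30],
    [[0, 0, 0], [-4, 0, 0], 30],
    [[0, 0, 0], [-4, 0, 0], 30],
    [[0, 0, 0], [-4, 0, 25], 30],
    [[0, 0, 0], [-4, 0, 60], 30],
    [[0, 0, 0], [-4, 0, 95], 30],
    [[0, 0, 0], [-20, 0, 115], 30],
    [[0, 0, 0], [-40, 0, 120], 30]
  ]
}}

```text
t: 41.5
ee_pos: [478.5, 129.2, 200.8]
orientation: [-0.043, 3.134, 0.002]
ft_force: [0.0, 0.4, -1.1]
width: 29.7
```

>>> {"method": "carry_out", "body": {
  "targets": [
    [[0, 0, 0], [-5, 0, 5], 30],
    [[0, 0, 0], [-5, 0, 5], 30],
    [[0, 0, 0], [-5, 0, 5], 30]
  ]
}}

```text
t: 41.75
ee_pos: [471.0, 128.7, 202.0]
orientation: [-0.044, 3.141, 0.0]
ft_force: [0.6, 0.4, -0.5]
width: 30.0
```

Run:
```python
from h import *
st(); shot('wrist','w27'); print(np.round([proj('wrist',[515,130,z]) for z in (117,52)],0))
shot('side','s27'); shot('scene','c27')
for n in ('side','scene'): places(['door_handle'],n)
cv2.imwrite('pics/m27.png',np.hstack([cv2.resize(cv2.imread('pics/s27.png')[90:250,190:350],(400,400)),cv2.resize(cv2.imread('pics/c27.png')[100:260,220:380],(400,400))]))
```

```text
t 41.75 p [471.  128.7 202. ] rv [-0.044  3.141  0.   ] F [ 0.6  0.4 -0.5] w 30.0 q [ 0.24  0.25  1.94 -0.    0.95 -1.36]
[[250. 252.]
 [250. 221.]]
side door_handle 0.72 [517.5 131.6  96.8]
scene door_handle 0.93 [511.4 129.9  94.2]
```

View pics/w27.png

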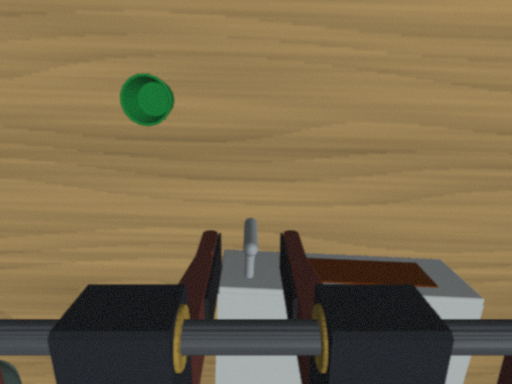

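View pics/m27.png

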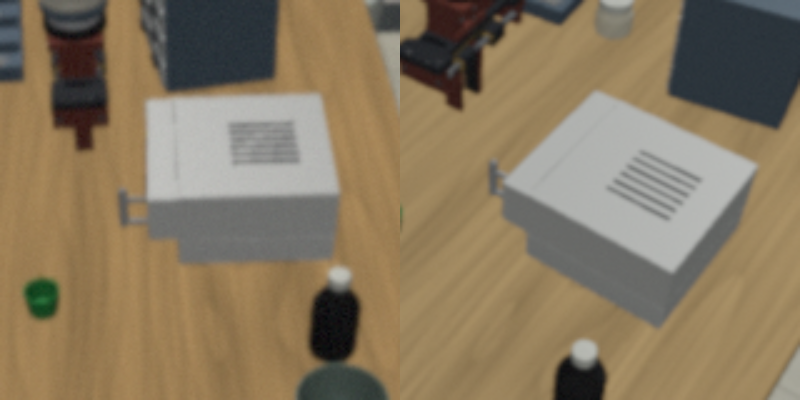

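View pics/c27.png

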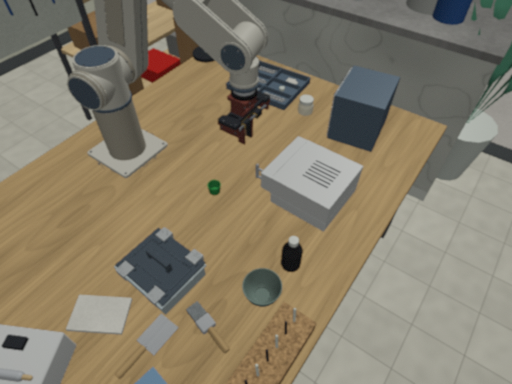

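Run:
```python
from h import *
for a,b,(x0,x1,y0,y1) in (('scene0','c27',(250,370,130,300)),('side0','s27',(235,340,120,270))):
    A=cv2.imread('pics/%s.png'%a).astype(int);B=cv2.imread('pics/%s.png'%b).astype(int)
    d=np.abs(A-B).max(2)
    print(a,(d[y0:y1,x0:x1]>40).sum(), np.argwhere(d[y0:y1,x0:x1]>40)[:15].tolist())
    cv2.imwrite('pics/d_%s.png'%a,np.clip(d*3,0,255).astype(np.uint8))
st()
```

```text
scene0 881 [[0, 0], [0, 1], [0, 2], [1, 0], [1, 1], [1, 2], [2, 0], [2, 1], [2, 2], [3, 0], [3, 1], [3, 2], [4, 0], [4, 1], [4, 2]]
side0 2357 [[80, 41], [80, 43], [81, 41], [81, 42], [81, 43], [82, 35], [82, 36], [82, 41], [82, 42], [82, 43], [82, 44], [83, 35], [83, 41], [83, 42], [83, 43]]
t 42.0 p [470.9 128.7 201.2] rv [ 0.043 -3.14   0.   ] F [-0.2 -0.6  0.4] w 29.9 q [ 0.24  0.25  1.94 -0.    0.95 -1.36]
```

View pics/d_scene0.png

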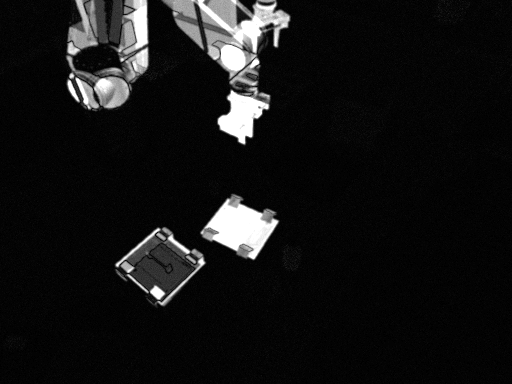

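Run:
```python
from h import *
print(order.close_job()); st()
```

```text
the job is handed in; nothing more can be done
None
the job is handed in; nothing more can be done
```

I handed the job in at about 42 s, with every part of it done in the order asked; no verdict is reported, so this rests on my own checks.

- **Unit:** I opened the door by its handle to about 117° and slid the tray right out. Once the tray was empty I pushed it back to its stop, shut the door and let go of the handle.
- **Case:** Two models were present, and both lie side by side on the case floor. I seated the lid with all its clips up, then snapped the clips down in the order 1, 3, 2, 4.
- **Last checks:** In the last pictures the unit and handle match the start, and the bystanders look unmoved. The lid is on and all four clips lie flat.
- **Not rechecked:** I last saw the models just before the lid went on. I did not look inside the closed unit again.
- **Disagreements:**
  - The networks' point estimates differed by up to about 8 mm between cameras. I settled those by checking the pictures, by where the gripper closed on things, and by forces.
  - While I opened the door the wrist force rose to about 60 N. That is under the 120 N limit, and it fell back to near zero.

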